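# Castle nuts on stub axles, set for their split pins

### The job

A wheelchair's stub axles are to be made ready for their split pins. Press every stub axle on the bench fully home into a nest of the holding fixture, one to a nest, until its spring bolt snaps back out over the flange; now that the axle cannot turn, tighten its castle nut clockwise to the next slot that lines up with the cross hole in the spindle, without backing it off to the slot before. Leave all the axles latched in the fixture.

Things in the scene. Friction and masses are not known exactly. Their poses are not given: they have to be found in the camera images.
- fixture: holding fixture fixed to the bench: flat grey metal plate 116 x 330 x 10 mm with four identical nests in a row along its y axis, 85 mm apart. Origin on the bench, below the middle of the row (between nest1 and nest2), z up; the four bolt housings are on its -x side (towards the robot), at the -x end of each nest
- nest0 (a point): centre of the floor of the nest at the fixture's -y end, on top of the plate (10 mm above the bench). A nest takes one stub axle's flange, long side along the fixture's x, either way round, with 1.5 mm play all round
- nest1 (a point): floor centre of the next nest. Each nest has a stop at its +x end and four cheeks at its corners that rise 14 mm above the floor, their upper 5 mm bevelled 3 mm outward as a lead-in. The cheeks reach from 19.5 to 27 mm either side (y) and lie more than 23 mm from the centre in x, so the middle 46 mm is open at both sides for fingers
- nest2 (a point): floor centre of the nest after nest1
- nest3 (a point): floor centre of the nest at the fixture's +y end, as the others
- bolt0 (a joint): nest0's latch, a sprung steel bolt 12 mm wide like a door latch's. m: 0 = out, at rest; up to 0.009 pushed back to -x. Its nose stands 4 mm over the flange's end, 1 mm above a seated flange. Its upper face is steep (28 degrees from vertical, 12 to 25 mm above the floor): a flange pressed straight down pushes it back with about 3 to 8 N, then it snaps out over the seated flange
- bolt1 (a joint): nest1's latch, as bolt0. Each bolt sits in a housing 42 to 62 mm from the nest's centre, 32 mm wide, its top 30 mm above the floor, with a black pull knob behind it to 80 mm
- bolt2 (a joint): nest2's latch, as bolt0
- bolt3 (a joint): nest3's latch, as bolt0
- stub_a: steel stub axle, about 0.4 kg; three or four of them are there, all alike. Flange 72 (x) x 36 (y) x 10 mm with two bolt holes; on it a square shank 36 x 36 mm up to 30 mm height, flush with the flange's long sides (grip there, across y). Above: neck 27 mm across to 42 mm, castle nut to 62 mm, spindle end 20 mm across to 66 mm. Origin: centre of the flange's underside, z up
- stub_b: stub axle as stub_a. The 4 mm cross hole for the split pin runs through the spindle along the body's x axis (the flange's long way), 58.5 mm up, behind the nut's crown; a line scribed across the spindle's end shows its direction
- stub_c: stub axle as stub_a
- stub_d: stub axle as stub_a
- stub_a_nut (a joint): castle nut: hexagon 30 mm across flats, 42 to 55 mm above the flange's underside, then a round crown 28 mm across to 62 mm with six slots 6.5 mm wide, one above the middle of each flat. rad, grows as it is tightened (clockwise from above). At 0 a flat's outward normal points along the stub's +x and two slots lie over the cross hole; they do so again every 1.0472
- stub_b_nut (a joint): as stub_a_nut. The nuts start between 0.25 and 0.85, so the next slot is at 1.0472. A nut is stiff (0.12 N m) and stays where it is left; the nut of an axle that stands loose on the bench turns the whole axle with it
- stub_c_nut (a joint): as stub_a_nut
- stub_d_nut (a joint): as stub_a_nut
Mind the look-alikes: they are no part of the job. What is shaped like the stub_a but turquoise is not meant.

How it is judged:
By the outcome, as a careful person would: the job done as asked, in the order asked, and still so for the second after the job is handed in, with the robot touching nothing.
Of stub_a, stub_b, stub_c, stub_d only 3 to 4 are there at a start; the rules pass over those that are not, and their reading is None.
At some moment in a run one of stub_a, stub_b, stub_c, stub_d may be knocked a few centimetres aside while the robot is not near it.
Once in a run the grip may slacken for a moment while it holds something.
It also fails if it takes over 210 s, if anything falls off the work surface, if the arm or the gripper's body presses on something with over 40 N, if the wrist force passes 120 N, or if a joint passes its speed limit or range.

### The arm

A 6-joint arm with a two-finger parallel gripper is mounted at the origin on a cart in front of the work surface, level with it; the furniture and walls round the work are solid. World frame = base frame: x ahead of the robot, y to its left, z up, the work surface at z = 0. Lengths are in mm, angles in rad, forces in N, time in s.
With the tool pointing down it reaches from about 250 to 775 mm from the base axis. Payload 4 kg.
Tool frame: the origin (TCP) lies between the finger pads; the fingertips stand 11 mm ahead of it and the grasp point (between the pads) lies 8 mm behind it (bot.nose_length is the distance from the TCP to the fingertips, in mm); z points along the fingers, y is the line along which they close (so a half turn about z gives the same grasp; the last joint's range is limited). The gripper opens to 85 mm and grips with 20 to 120 N. Pads are 22 mm wide; open, the fingers measure 114 mm over their backs; the gripper's body (76 mm by 85 mm) begins 54 mm behind the grasp point. The pads swing forward as they close: fully open they stand 13 mm farther back than shut.
Start: joints at [1.011, 0.087, 1.371, -0, 1.684, -0.103], TCP at [242.605, 493.622, 209.441] pointing down, gripper open.
Joint ranges: [-3.1, 3.1], [-0.76, 2.03], [0.27, 2.55], [-1.08, 4.22], [0.17, 2.65], [-2.57, 2.57]. Speed limits (rad/s): [2.79, 2.79, 3.14, 3.14, 3.14, 3.14].

### API

Orientations are given as a 3x3 rotation matrix whose columns are the frame's x, y, z axes.
In Python, from bench import bot gives the robot as it stands.
- The arm moves only by the shell command python3 -m inch 'ROWS' [FORCE]. ROWS is JSON, a list of rows, each a list of 5 numbers: the opening, from -1 (shut) to 1 (fully open), then the shift along the tool's x, y, z in mm, then the turn about the tool's z in degrees. A call has 1 to 20 rows; each row shifts and turns the commanded pose from where the row before left it, along the tool's axes as they then stand; what a row does not reach is not made up. A row lasts 1/12 s, in which the tool goes at most 41.7 mm and 7.16 degrees, less where a joint would pass 70% of its speed; a pose out of reach is approached as far as the arm can. A call is refused whole if a number of a shift passes 41.7 or a number of a turn 7.16, either way. A call with a gripper value outside its range is refused whole. The fingers move at their own pace and stop on an object; FORCE is the grip in N (left out, the last holds). Time passes only in rows, so rows that do not move let the fingers close. It gives the time, the measured TCP pose, the force, the opening and the grip force at its end, in the units of the state.
- bot.get_state(): the state, without advancing time (a new reading comes with each control period).
- bot.camera(name): name is "side" or "top"; returns (picture, depth): 480x640x3 uint8, blue, green, red; 480x640 float32, mm along the optical axis (not along the pixel's ray), 0 where there is no reading.
- bot.camera_info(name): a dict with "fov_y" (degrees; the focal length in pixels is half the picture's height over the tangent of half this angle, whatever the lens; pixels are square), "cx", "cy" (the principal point, pixels), "cam_to_world" (4x4, takes a point from camera to world coordinates). Camera axes: x right, y down, z forward; pixel columns grow to the right and rows downward; lengths in mm; the calibration is good to about 2 mm. A picture is of the moment at which its call begins. camera_info takes no time and is no camera call.
- bot.close_job(): hands the job in; it is judged then, once.
The state is a dict: "clock": time; "qpos": joint angles; "qd": joint speeds; "joint_torque": joint torques, N m; "tool_pos": TCP position; "orientation": TCP orientation; "force": force on the tool from outside, world axes, zero at the start; "wrist_torque": the same for the moment, N m; "opening": opening from 0.0 (shut) to 1.0 (fully open); "grasp_force": force on a finger pad.
Only numpy, scipy, OpenCV 4.12 (cv2) and the standard library are available. Lean on these libraries where they do the work, as an engineer would, in place of code of your own. Each camera call takes 0.05 s, during which the arm holds its last target. There are 200 camera calls.

## Working session

There is one attempt and no reset: what is moved stays moved. The work goes in short steps, Python scripts to look and compute and a shell command to move; the robot and the scene stay as the last step left them, time stands still between calls to the robot, and variables do not carry over. Pictures are saved under pics/ and viewed, at most 14 in all, crops included, and the job is handed in when it is done.

```bash
mkdir -p pics; ls; cat > h.py <<'E'
from bench import bot
import numpy as np, cv2
def cam(n):
    im,d=bot.camera(n); i=bot.camera_info(n)
    f=240/np.tan(np.radians(i["fov_y"])/2); T=np.array(i["cam_to_world"])
    v,u=np.mgrid[:480,:640]
    P=np.stack([(u-i["cx"])/f*d,(v-i["cy"])/f*d,d,np.ones_like(d)],-1)@T.T
    P=P[...,:3]; P[d==0]=np.nan
    return im,P
E
python3 - <<'E'
from h import *
s=bot.get_state(); print(s)
for n in("top","side"):
    im,P=cam(n); cv2.imwrite(f"pics/{n}0.png",im); np.save(n+"0.npy",P); i=bot.camera_info(n); print(n,i)
E
```

```text
pics
{'clock': 0.0, 'qpos': array([ 1.01089438e+00,  8.79720970e-02,  1.37226670e+00, -3.10484785e-06,
        1.68357505e+00, -1.03088650e-01]), 'qd': array([-0.00042931, -0.00178632, -0.00018102, -0.00076556,  0.00122225,
        0.00145985]), 'joint_torque': array([-1.37009487e-03, -3.51867127e+01, -3.13273358e+01, -6.65996436e-05,
        1.07111782e-02, -1.15812480e-06]), 'tool_pos': array([242.31110048, 493.145042  , 208.22350374]), 'orientation': array([[-8.97462392e-01,  4.41089412e-01, -1.17706968e-03],
       [ 4.41090925e-01,  8.97460444e-01, -1.88367324e-03],
       [ 2.25505155e-04, -2.20972065e-03, -9.99997533e-01]]), 'force': array([-0.7297048 ,  0.21389961, -0.1033895 ]), 'wrist_torque': array([ 0.01599237,  0.01919031, -0.01451875]), 'grasp_force': 0.0, 'opening': 0.9980862845823286}
top {'fov_y': 55.17985894749666, 'cx': 312.92676641096216, 'cy': 231.65466945426354, 'cam_to_world': array([[ 9.86364509e-03, -9.92967144e-01,  1.17978644e-01,
         3.84493218e+02],
       [-9.99950597e-01, -9.93981563e-03, -5.72352824e-05,
         1.10475547e+02],
       [ 1.22951872e-03, -1.17972251e-01, -9.93016131e-01,
         8.99218886e+02],
       [ 0.00000000e+00,  0.00000000e+00,  0.00000000e+00,
         1.00000000e+00]])}
side {'fov_y': 44.99115606906905, 'cx': 313.5468615988532, 'cy': 244.66890710229188, 'cam_to_world': array([[ 8.55639422e-01, -2.80538499e-01,  4.34947503e-01,
         1.00229118e+02],
       [-5.17269862e-01, -4.34780423e-01,  7.37155257e-01,
        -5.42267339e+02],
       [-1.76937696e-02, -8.55724333e-01, -5.17129381e-01,
         5.29344238e+02],
       [ 0.00000000e+00,  0.00000000e+00,  0.00000000e+00,
         1.00000000e+00]])}
```

View pics/top0.png

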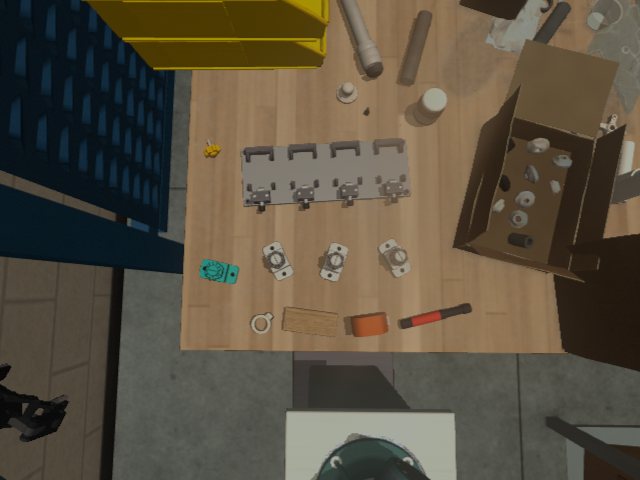

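View pics/side0.png

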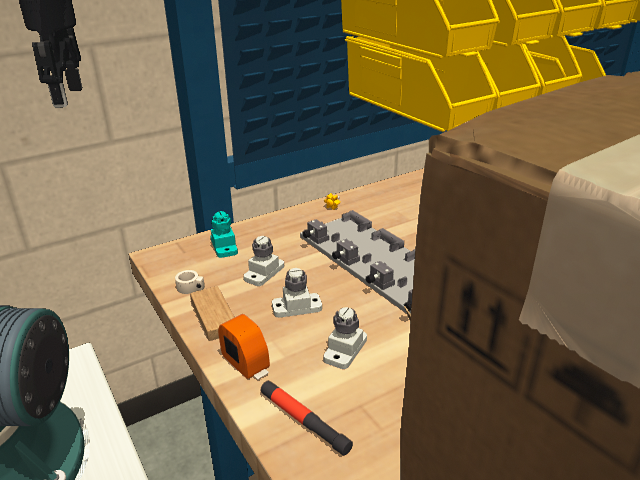

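Three steel stub axles in the top view, at about (278,260), (334,262) and (394,258). The turquoise one at (218,271) is the look-alike. The fixture plate spans (243,145) to (409,207), with its bolts toward the robot. Next I'll measure the poses and make one enlarged crop.

```bash
cat >> h.py <<'E'
def stub(im,P,c,r=60,zmin=5):
    """flange/shank rectangle of a steel stub near c (world xy)"""
    z=P[...,2]; near=np.hypot(P[...,0]-c[0],P[...,1]-c[1])<r
    out={}
    for nm,a,b in(("flange",zmin,zmin+9),("shank",25+zmin-5,40+zmin-5),("nut",zmin+43,zmin+70)):
        q=P[near&(z>a)&(z<b)]
        if len(q)<5: continue
        out[nm]=(len(q),np.round(np.nanmedian(q,0),1))
    q=P[near&(z>zmin)&(z<zmin+33)][:,:2].astype(np.float32)
    (x,y),(w,h),a=cv2.minAreaRect(q)
    if w<h: a+=90
    out["rect"]=(round(x,1),round(y,1),round(max(w,h)),round(min(w,h)),round((a+90)%180-90,1))
    return out
E
python3 - <<'E'
from h import *
im=cv2.imread("pics/top0.png"); P=np.load("top0.npy")
print(bot.nose_length)
for u,v in((278,260),(334,262),(394,258),(218,271)):
    c=np.nanmedian(P[v-2:v+3,u-2:u+3].reshape(-1,3),0); print(np.round(c,1),stub(im,P,c))
z=P[...,2]; m=np.zeros(z.shape,bool); m[130:215,235:420]=1
m&=(z>6)&(z<50); mm=cv2.morphologyEx(m.astype(np.uint8),cv2.MORPH_OPEN,np.ones((3,3)))>0
q=P[mm&(z<14)]; print(np.median(q[:,2]),cv2.minAreaRect(q[:,:2].astype(np.float32)))
h=P[m&(z>35)&(z<45)]; 
print("housing tops",len(h)); n,l=cv2.connectedComponents((m&(z>35)&(z<45)).astype(np.uint8))
for k in range(1,n):
    w=P[l==k]
    if len(w)>15: print(len(w),np.round(w.mean(0),1))
a=cv2.resize(im[130:290,190:420],None,fx=3.4,fy=3.4,interpolation=cv2.INTER_CUBIC); cv2.imwrite("pics/crop0.png",a)
E
```

```text
11.0
[431.1 173.2  65.8] {'flange': (325, array([420.9, 177.7,  10.3])), 'shank': (126, array([427.5, 172.3,  29.7])), 'nut': (238, array([432.8, 177.9,  61.6])), 'rect': (436.9, 168.2, 111, 82, 53.1)}
[428.5  71.7  66.4] {'flange': (323, array([417.7,  70.9,  10.3])), 'shank': (127, array([426.5,  75.6,  30.2])), 'nut': (231, array([432.1,  69.9,  61.9])), 'rect': (432.3, 67.9, 105, 75, 82.4)}
[437.2 -37.7  62.6] {'flange': (346, array([443.2, -45.2,  10.3])), 'shank': (128, array([438.9, -37.8,  30.3])), 'nut': (240, array([440.5, -44.7,  62.4])), 'rect': (443.7, -38.9, 96, 69, 75.6)}
[410.4 283.   61.2] {'flange': (294, array([410.2, 272.2,  10.4])), 'shank': (133, array([409.4, 281.2,  30.1])), 'nut': (243, array([411.8, 290.3,  61.7])), 'rect': (403.0, 281.2, 97, 63, 89.2)}
10.274132687008091 ((610.0901489257812, 88.0383071899414), (116.5626220703125, 330.3931884765625), 4.201230049133301)
housing tops 760
189 [573.5 -41.8  40.2]
190 [567.1  42.4  40. ]
178 [561.4 127.3  40. ]
186 [555.3 211.8  40.1]
```

View pics/crop0.png

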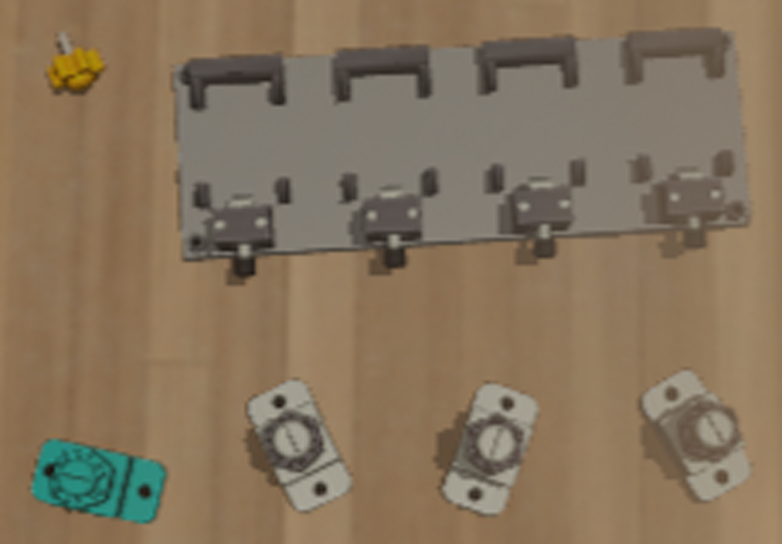

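The crop confirms three light grey steel stubs, with the turquoise one to be left alone. The bolt housings sit on the near side. I'll refine the fits next.

```bash
cat >> h.py <<'E'
def fit(P,c,zmin=4,r=55):
    """rectangle 72x36 fit to all points above zmin near c, robust: (x,y,yaw deg of long side)"""
    from scipy.optimize import minimize
    z=P[...,2]; m=(np.hypot(P[...,0]-c[0],P[...,1]-c[1])<r)&(z>zmin)&(z<zmin+68)
    gx=np.nanmax(np.abs(np.stack(np.gradient(z)),),0); 
    m&=~(gx>7)          # drop mixed edge pixels
    q=P[m][:,:2]
    def cost(p,s=1.5):
        a=p[2]; d=q-p[:2]; u=d@[np.cos(a),np.sin(a)]; v=d@[-np.sin(a),np.cos(a)]
        e=np.maximum(np.maximum(abs(u)-34.5,0),np.maximum(abs(v)-17,0))
        return np.minimum(e,8).sum()+.02*(e**2).clip(0,60).sum()
    b=min((minimize(cost,[c[0],c[1],a],method="Nelder-Mead",options=dict(xatol=.05,fatol=.01,maxiter=2000)) for a in np.radians(range(-90,90,15))),key=lambda r:r.fun)
    return np.round([b.x[0],b.x[1],(np.degrees(b.x[2])+90)%180-90],1),round(b.fun/len(q),2),len(q)
E
python3 - <<'E'
from h import *
for n in("top","side"):
    P=np.load(n+"0.npy"); print(n)
    for c in((428,172),(427,73),(440,-41)): print(fit(P,c))
    a=np.radians(4.1); z=P[...,2]; d=P[...,:2]-[616.2,88.6]
    X=d@[np.cos(a),np.sin(a)]; Y=d@[-np.sin(a),np.cos(a)]
    for k in range(4):
        y0=(k-1.5)*85; near=abs(Y-y0)<34
        f=lambda m:(int(m.sum()),*[np.round(np.percentile(w[m],[3,50,97]),1) for w in(X,Y-y0)]) if m.sum()>8 else 0
        print(k,"stop",f(near&(z>21)&(z<26)&(X>28)&(X<70)),"near",f(near&(z>21)&(z<26)&(X<-15)&(X>-40)),"house",f(near&(z>37)&(z<43)&(X<-35)))
    m=(z>8)&(z<12)&(abs(Y)<170)&(abs(X)<80); print("plate",np.percentile(X[m],[1,99]),np.percentile(Y[m],[1,99]))
E
```

```text
top
(array([433.7, 179.1,  26.9]), np.float64(0.41), 544)
(array([432.2,  70.1, -19.4]), np.float64(0.39), 526)
(array([441.1, -46.2,  30.3]), np.float64(0.37), 579)
0 stop (168, array([30.2, 42.5, 49.9]), array([-25.5,   1.1,  26. ])) near (48, array([-36. , -29.5, -23. ]), array([-25.5,  -2.8,  26.5])) house (176, array([-159.4,  -52.5,  -42.8]), array([-14.8,   0.4,  16.2]))
1 stop (175, array([29.2, 42.6, 49.5]), array([-25.1,   0.1,  26. ])) near (47, array([-35.8, -31.5, -23.8]), array([-26.1,  15.2,  26.6])) house (260, array([-560.4,  -58.3,  -42.9]), array([-18.3,   1.6,  27.1]))
2 stop (168, array([29.5, 42.7, 49.6]), array([-25.9,  -0.6,  25.7])) near (37, array([-36.1, -29.1, -23.6]), array([-25.6,  21. ,  26.6])) house (170, array([-62.2, -52.4, -42.6]), array([-15. ,   0.5,  14.6]))
3 stop (176, array([30. , 42.4, 49.4]), array([-26.2,   1.1,  26.3])) near (41, array([-35.9, -31. , -23.2]), array([-26.9, -20.8,  25.8])) house (175, array([-61.7, -52.5, -42.4]), array([-15.4,  -0.1,  14.7]))
plate [-63.41734611  48.85843478] [-161.96576103  162.15752796]
side
(array([428
[... 344 characters left out ...]
]), array([-28.1, -26.2,  21.5])) house (357, array([-563.3,  -65. ,  -46.3]), array([-31.9,  -6.2,  27.3]))
2 stop (149, array([29.2, 37.7, 44.8]), array([-27.7,  -1.8,  25.5])) near (30, array([-39.3, -33.6, -26.4]), array([-28.4, -25.8,  19.5])) house (158, array([-65.8, -57.1, -46.4]), array([-17.7,  -4.2,  13.5]))
3 stop (120, array([30.8, 37.8, 45. ]), array([-27.7,  -2.3,  24.3])) near (25, array([-39. , -33.6, -27. ]), array([-29.1, -26.3, -17.8])) house (155, array([-191.8,  -58.4,  -47.2]), array([-32.3,  -5.6,  13.7]))
plate [-67.96222275  41.75247313] [-98.6391169  159.23461258]h.py:27: RuntimeWarning: All-NaN slice encountered
  gx=np.nanmax(np.abs(np.stack(np.gradient(z)),),0);
```

```bash
cat >> h.py <<'E'
FO=np.array([613.9,86.3]); FY=4.1   # fixture (mean of both cameras)
def nest(k,yaw=None):
    a=np.radians(FY); return FO+(k-1.5)*85*np.array([-np.sin(a),np.cos(a)])
def go(x,y,z,ang=None):
    s=bot.get_state(); R=s["orientation"]; d=np.array([x,y,z])-s["tool_pos"]
    al=np.degrees(np.arctan2(R[1,0],R[0,0]))%360
    if ang is not None:
        t=(al-ang+90)%180-90; b=np.radians(ang if abs((al-ang+180)%360-180)<90 else ang+180)
        X=np.array([np.cos(b),np.sin(b),0]); Y=np.array([np.sin(b),-np.cos(b),0])
        print("turn first",round(t,1),"then shift",np.round([d@X,d@Y,-d[2]],1))
    print("t",round(s["clock"],1),"pos",np.round(s["tool_pos"],1),"alpha",round(al,1),"shift now",np.round(d@R,1),"F",np.round(s["force"],1),"open",round(s["opening"],3),"grip",round(s["grasp_force"],1),"q6",round(s["qpos"][5],2))
E
python3 -c "
from h import *
go(431.3,176.8,110,25.5)"
python3 -m inch '[[1,0,0,0,-6.5],[1,0,0,0,-6.5],[1,0,0,0,-6.5],[1,0,0,0,-6.5],[1,0,0,0,-6.5],[1,0,0,0,-6.5],[1,0,0,0,-6.5],[1,0,0,0,-6.2],[1,0,0,0,0]]' 60
python3 -c "
from h import *
go(431.3,176.8,110,25.5)"
```

```text
turn first -51.7 then shift [ -34.4 -366.9   98.3]
t 0.1 pos [242.3 493.2 208.3] alpha 153.8 shift now [-309.2 -200.4   98.7] F [ 0.3 -0.9  0.2] open 0.998 grip 0.0 q6 -0.1
clock: 0.85
tool_pos: [242.4, 493.3, 208.7]
orientation: [[-0.902, -0.432, -0.001], [-0.432, 0.902, -0.001], [0.001, -0.001, -1.0]]
force: [0.8, 0.4, 0.4]
opening: 0.998
grasp_force: 0.0
turn first 0.1 then shift [ -34.2 -367.    98.7]
t 0.8 pos [242.4 493.3 208.7] alpha 205.6 shift now [ -33.5 -367.    98.9] F [0.8 0.4 0.4] open 0.998 grip 0.0 q6 -1.01
```

```bash

python3 -m inch '[[1,-2.9,-30.6,8,0],[1,-2.9,-30.6,8,0],[1,-2.9,-30.6,8,0],[1,-2.9,-30.6,8,0],[1,-2.9,-30.6,8,0],[1,-2.9,-30.6,8,0],[1,-2.9,-30.6,8,0],[1,-2.9,-30.6,8,0],[1,-2.9,-30.6,8,0],[1,-2.9,-30.6,8,0],[1,-2.9,-30.6,8,0],[1,-2.3,-30.6,10,0],[1,0,0,0,0],[1,0,0,0,0]]' >/dev/null
python3 - <<'E'
from h import *
go(431.3,176.8,110,25.5)
im,P=cam("top"); cv2.imwrite("pics/t1.png",im)
s,Q=cam("side"); cv2.imwrite("pics/s1.png",s)
print(fit(Q,(429,174.6)))
cv2.imwrite("pics/c1.png",np.hstack([cv2.resize(im[180:330,200:340],(400,428)),cv2.resize(s[170:320,190:330],(400,428))]))
E
```

```text
turn first -0.3 then shift [-0.3  1.1  0.4]
t 2.0 pos [431.5 175.7 110.4] alpha 205.2 shift now [-0.3  1.1  0.4] F [ 0.3 -0.3 -0.2] open 0.998 grip 0.0 q6 -1.75
(array([428.8, 175. ,  25.5]), np.float64(0.05), 1114)h.py:27: RuntimeWarning: All-NaN slice encountered
  gx=np.nanmax(np.abs(np.stack(np.gradient(z)),),0);
```

View pics/c1.png

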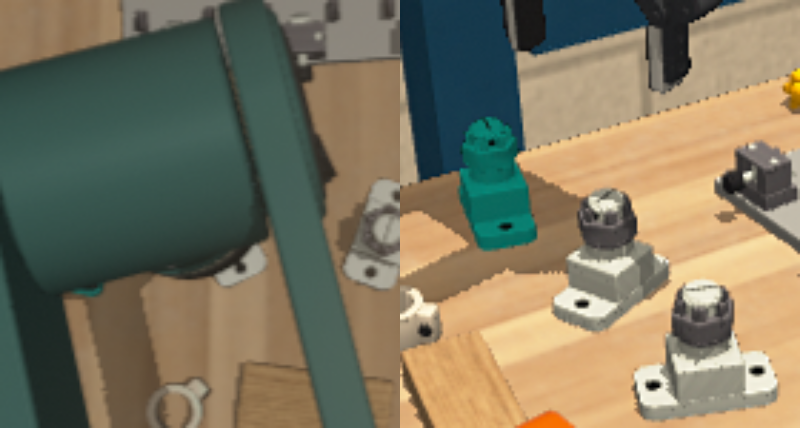

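The side view shows the open fingers straddling the first stub, with the other stub and the turquoise part clear. Descending to grip.

```bash

python3 -m inch '[[1,0,0.5,20,0],[1,0,0.5,20,0],[1,0,0,20,0],[1,0,0,18,0],[1,0,0,12,0],[1,0,0,7,0],[1,0,0,0,0],[-1,0,0,0,0],[-1,0,0,0,0],[-1,0,0,0,0],[-1,0,0,0,0],[-1,0,0,0,0],[-1,0,0,0,0],[-1,0,0,0,0],[-1,0,0,0,0],[-1,0,0,0,0],[-1,0,0,0,0]]' 60
python3 - <<'E'
from h import *
go(431.3,176.8,80,FY)
s,Q=cam("side"); print(fit(Q,(429,174.6)))
E
```

```text
clock: 3.53
tool_pos: [432.0, 178.3, 15.8]
orientation: [[-0.902, -0.431, 0.002], [-0.431, 0.902, 0.001], [-0.002, 0.0, -1.0]]
force: [-1.6, -0.1, 5.6]
opening: 0.346
grasp_force: 59.1
turn first 21.4 then shift [  0.8  -1.5 -64.2]
t 3.5 pos [432.  178.3  15.8] alpha 205.5 shift now [  1.2  -1.1 -64.2] F [-1.6 -0.1  5.6] open 0.346 grip 59.1 q6 -1.75
(array([427.8, 168.8,  -8.1]), np.float64(0.52), 1295)h.py:27: RuntimeWarning: All-NaN slice encountered
  gx=np.nanmax(np.abs(np.stack(np.gradient(z)),),0);
```

```bash

python3 -m inch '[[-1,0,0,-8,0],[-1,0,0,-12,0],[-1,0,0,-20,0],[-1,0,0,-20,0],[-1,0,0,-22,0],[-1,0,0,0,5.4],[-1,0,0,0,5.4],[-1,0,0,0,5.4],[-1,0,0,0,5.2],[-1,0,0,0,0],[-1,0,0,0,0]]' 60 >/dev/null
python3 - <<'E'
from h import *
go(*nest(3),95,FY); print(nest(3))
s,Q=cam("side"); cv2.imwrite("pics/s2.png",s[60:300,130:450])
for z in (60,70,80):
    print(fit(Q,(432,178),zmin=z))
E
```

```text
turn first 0.2 then shift [-176.4   23.4    0.5]
t 4.5 pos [430.5 177.5  95.5] alpha 184.3 shift now [-1.765e+02  2.290e+01  1.000e-01] F [-0.1 -0.2 -3.8] open 0.347 grip 59.9 q6 -1.38
[604.78407585 213.47369982]
(array([426.3, 168.9,  -9.9]), np.float64(0.06), 915)
(array([425.3, 167.8, -15.2]), np.float64(0.16), 1070)
(array([425. , 168.2, -20.2]), np.float64(0.34), 1263)h.py:27: RuntimeWarning: All-NaN slice encountered
  gx=np.nanmax(np.abs(np.stack(np.gradient(z)),),0);
```

View pics/s2.png

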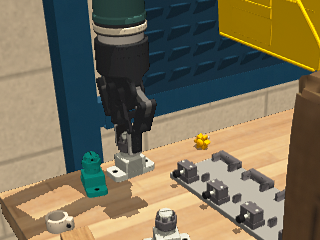

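```bash
cat >> h.py <<'E'
def held(P,bias,h=15.8):
    s=bot.get_state(); t=s["tool_pos"]; R=s["orientation"]; zb=t[2]-h
    d=(P+np.array([*bias,0])-t)@R; z=P[...,2]
    m=(abs(z-zb-10)<2.5)&(abs(d[...,0])<48)&(abs(d[...,1])<30)
    g=P[m]; x=d[m][:,0]; y=d[m][:,1]
    print("flange top n",m.sum(),"x",np.round(np.percentile(x,[1,3,97,99]),1),"y",np.round(np.percentile(y,[1,3,97,99]),1))
E
python3 - <<'E'
from h import *
s,Q=cam("side"); held(Q,(2,2)); s,Q=cam("top"); held(Q,(-2,-2))
E
```

```text
flange top n 303 x [-35.3 -34.1  35.6  36.2] y [-18.5 -17.9  15.8  17.2]
flange top n 65 x [21.4 22.1 36.4 36.6] y [-19.4 -19.1   7.9  10.1]
```

```bash

python3 -m inch '[[-1,-10,1.3,0,0.2],[-1,-22,3,0,0],[-1,-27,3.6,0,0],[-1,-27,3.6,0,0],[-1,-27,3.6,0,0],[-1,-27,3.6,0,0],[-1,-22,2.8,0,0],[-1,-14.3,1.4,0,0],[-1,0,0,15,0],[-1,0,0,20,0],[-1,0,0,12,0],[-1,0,0,0,0],[-1,0,0,0,0]]' 60 >/dev/null
python3 - <<'E'
from h import *
go(*nest(3),25.8,FY)
for n,b in (("side",(2,2)),("top",(-2,-2))):
    s,Q=cam(n); held(Q,b); cv2.imwrite(f"pics/{n}3.png",s)
E
```

```text
turn first -0.2 then shift [ 0.4  0.8 22.2]
t 5.7 pos [605.2 212.7  48. ] alpha 183.9 shift now [ 0.3  0.8 22.2] F [-0.3 -0.2 -4.1] open 0.351 grip 44.5 q6 -1.39
flange top n 220 x [-34.8 -32.7  46.   46.8] y [-18.5 -17.7  16.6  17.6]
flange top n 164 x [18.2 18.9 36.9 44.9] y [-20.1 -18.7  14.1  15.4]
```

```bash

python3 -m inch '[[-1,0,0.8,0,-0.2],[-1,0,0,0,0],[-1,0,0,0,0],[-1,0,0,0,0],[-1,0,0,0,0]]' 60 >/dev/null
python3 - <<'E'
from h import *
go(*nest(3),25.8,FY)
s,Q=cam("side"); held(Q,(2,2)); t=bot.get_state()["tool_pos"]
d=Q[...,:2]+2-t[:2]; m=(abs(d)<45).all(-1)&(Q[...,2]>15)&(Q[...,2]<60)
print(np.histogram(Q[...,2][m],bins=range(15,60,3)))
cv2.imwrite("pics/s3.png",cv2.resize(s[130:290,250:450],(800,640))[:600])
E
```

```text
turn first 0.0 then shift [ 0.9 -0.2 24. ]
t 6.2 pos [605.6 213.7  49.8] alpha 184.1 shift now [ 0.9 -0.2 24. ] F [ 0.5 -0.6 -4.6] open 0.346 grip 59.7 q6 -1.39
flange top n 211 x [-35.5 -33.6  44.2  46.8] y [-18.8 -18.1  15.1  17.4]
(array([ 42,  47,  48,  55,   3,   4,  15,  60,  75, 105, 121,  48,  39,
        39]), array([15, 18, 21, 24, 27, 30, 33, 36, 39, 42, 45, 48, 51, 54, 57]))
```

View pics/s3.png

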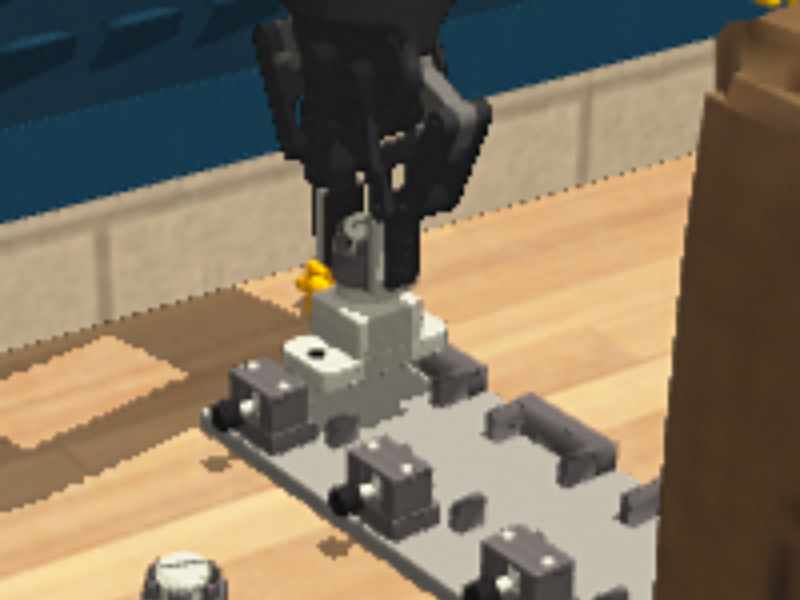

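```bash

python3 -m inch '[[-1,0.9,-0.2,5,0],[-1,0,0,5,0],[-1,0,0,3,0],[-1,0,0,2,0],[-1,0,0,2,0],[-1,0,0,2,0],[-1,0,0,0,0]]' 80
python3 -m inch '[[-1,0,0,2,0],[-1,0,0,2,0],[-1,0,0,1,0],[-1,0,0,0,0]]' 80
python3 -m inch '[[-1,0,0,2,0],[-1,0,0,2,0],[-1,0,0,1,0],[-1,0,0,0,0]]' 80
python3 -c "
from h import *
go(*nest(3),25.8,FY)"
```

```text
clock: 6.88
tool_pos: [604.6, 214.0, 30.0]
orientation: [[-0.997, -0.072, -0.0], [-0.072, 0.997, 0.001], [-0.0, 0.001, -1.0]]
force: [2.3, 2.6, -2.9]
opening: 0.336
grasp_force: 79.8
clock: 7.22
tool_pos: [604.7, 214.1, 26.1]
orientation: [[-0.997, -0.072, 0.0], [-0.072, 0.997, 0.001], [-0.0, 0.001, -1.0]]
force: [0.3, 3.8, 0.6]
opening: 0.337
grasp_force: 80.3
clock: 7.55
tool_pos: [604.9, 214.3, 25.8]
orientation: [[-0.997, -0.072, 0.002], [-0.072, 0.997, 0.002], [-0.002, 0.001, -1.0]]
force: [-7.8, 1.9, 17.1]
opening: 0.335
grasp_force: 82.0
turn first 0.1 then shift [ 0.1 -0.8  0. ]
t 7.5 pos [604.9 214.3  25.8] alpha 184.2 shift now [ 0.1 -0.8  0. ] F [-7.8  1.9 17.1] open 0.335 grip 82.0 q6 -1.39
```

```bash

python3 -m inch '[[-1,0,0,-4,0],[-1,0,0,-4,0],[-1,0,0,-1,0],[-1,0,0,0,0]]' 80 | egrep 'pos|^force'
python3 -m inch '[[-1,0,0,4,0],[-1,0,0,0,0],[1,0,0,0,0],[1,0,0,0,0],[1,0,0,0,0],[1,0,0,0,0],[1,0,0,0,0],[1,0,0,-10,0],[1,0,0,-20,0],[1,0,0,-30,0],[1,0,0,-30,0],[1,0,0,0,0]]' 80| egrep 'pos|^force|open'
python3 - <<'E'
from h import *
s,Q=cam("side"); cv2.imwrite("pics/s4.png",cv2.resize(s[170:290,260:420],(800,600),interpolation=cv2.INTER_CUBIC)); print(fit(Q+[2,2,0],nest(3),zmin=12),nest(3))
go(430,68.5,100,-19.5)
print("B",fit(Q+[2,2,0],(430,68.5)),"C",fit(Q+[2,2,0],(439,-48.6)))
E
```

```text
tool_pos: [603.7, 213.5, 27.8]
force: [1.0, 5.7, -4.3]
tool_pos: [608.9, 214.3, 124.9]
force: [1.9, 1.0, 2.3]
opening: 1.003
(array([589.8, 206.7,  11.4]), np.float64(1.89), 1258) [604.78407585 213.47369982]
turn first 23.6 then shift [ 119.  -196.6   22. ]
t 8.9 pos [607.8 214.1 122. ] alpha 184.1 shift now [ 188.1 -132.4   19.7] F [-0.4  0.9  0.3] open 0.998 grip 0.0 q6 -1.39
B (array([429.9,  69.1, -19.6]), np.float64(0.07), 1371) C (array([438.9, -48.5,  29.3]), np.float64(0.02), 1572)h.py:27: RuntimeWarning: All-NaN slice encountered
  gx=np.nanmax(np.abs(np.stack(np.gradient(z)),),0);
```

View pics/s4.png

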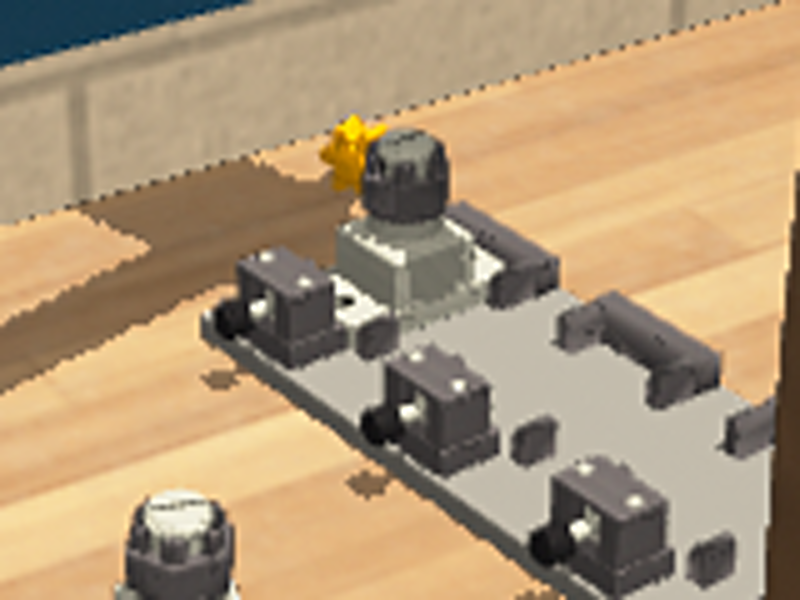

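```bash

python3 -m inch '[[1,0,0,0,5.9],[1,0,0,0,5.9],[1,0,0,0,5.9],[1,0,0,0,5.9],[1,15,-24,2,0],[1,15,-25,3,0],[1,15,-25,3,0],[1,15,-25,3,0],[1,15,-25,3,0],[1,15,-25,3,0],[1,15,-25,3,0],[1,14,-23,2,0],[1,0,0,0,0],[1,0,0,0,0]]' 80 >/dev/null
cat >> h.py <<'E'
def nests(P,b=(-2,-2)):
    a=np.radians(FY); z=P[...,2]; d=P[...,:2]+np.array(b)-FO
    X=d@[np.cos(a),np.sin(a)]; Y=d@[-np.sin(a),np.cos(a)]
    for k in range(4):
        y=Y-(k-1.5)*85
        m=(abs(y)<5)&(X>-41)&(X<-20)&(z>19)&(z<45)
        f=(abs(y)<17)&(abs(X)<17); top=f&(z>66); sh=f&(z>32)&(z<48)
        g=(abs(abs(X)-27)<6)&(abs(y)<15)&(z>5)&(z<35)
        print(k,"nose n",m.sum(),"X",np.round(np.percentile(X[m],[50,90,97]),1) if m.sum() else "", "top z",np.round(np.median(z[top]),1) if top.sum() else None,"shank z",np.round(np.median(z[sh]),1) if sh.sum() else None,"flange z",np.round(np.median(z[g]),1) if g.sum() else None)
E
python3 - <<'E'
from h import *
im,P=cam("top"); nests(P); cv2.imwrite("pics/t5.png",im)
im,P=cam("side"); nests(P,(2,2))
go(430,68.8,100,-19.6); print(fit(P+[2,2,0],(430,68.5)))
E
```

```text
0 nose n 16 X [-35.9 -31.6 -31.3] top z None shank z None flange z 10.5
1 nose n 16 X [-36.6 -32.8 -32.4] top z None shank z None flange z 10.0
2 nose n 15 X [-37.5 -34.1 -33.6] top z None shank z None flange z 10.4
3 nose n 39 X [-29.8 -22.  -21.5] top z 74.5 shank z 40.5 flange z 20.2
0 nose n 0 X  top z None shank z None flange z None
1 nose n 2 X [-36.  -32.  -31.3] top z None shank z None flange z 11.2
2 nose n 3 X [-33.1 -33.  -33. ] top z None shank z None flange z 11.2
3 nose n 25 X [-26.4 -20.6 -20.5] top z 72.9 shank z 40.9 flange z 21.3
turn first 0.1 then shift [-2.   2.  -6.3]
t 10.2 pos [427.4  67.6  93.7] alpha 160.5 shift now [-2.   2.  -6.3] F [ 0.4 -0.4 -0.2] open 1.0 grip 0.0 q6 -1.21
(array([430. ,  68.9, -19.6]), np.float64(0.06), 1362)h.py:27: RuntimeWarning: All-NaN slice encountered
  gx=np.nanmax(np.abs(np.stack(np.gradient(z)),),0);
```

Nest 3 is seated: flange top at 20.2 and shank top at 40.5, as specified. Next is stub B.

```bash

python3 -m inch '[[1,-2,2,10,0],[1,0,0,20,0],[1,0,0,20,0],[1,0,0,18,0],[1,0,0,9,0],[1,0,0,3,0],[1,0,0,0,0],[-1,0,0,0,0],[-1,0,0,0,0],[-1,0,0,0,0],[-1,0,0,0,0],[-1,0,0,0,0],[-1,0,0,0,0],[-1,0,0,0,0],[-1,0,0,0,0],[-1,0,0,0,0]]' 70 | egrep 'pos|^force|open|grasp'
python3 -m inch '[[-1,0,0,-8,0],[-1,0,0,-12,0],[-1,0,0,-20,0],[-1,0,0,-20,0],[-1,0,0,-22,0],[-1,0,0,0,-6],[-1,0,0,0,-6],[-1,0,0,0,-6],[-1,0,0,0,-5.5],[-1,0,0,0,0],[-1,0,0,0,0]]' 70 | egrep 'pos|^force|open|grasp'
python3 - <<'E'
from h import *
go(*nest(2),95,FY); s,Q=cam("side"); held(Q,(2,2))
E
```

```text
tool_pos: [430.3, 68.8, 14.7]
force: [-1.6, 1.8, 5.2]
opening: 0.346
grasp_force: 68.8
tool_pos: [428.4, 68.4, 94.5]
force: [-0.7, 0.5, -3.0]
opening: 0.349
grasp_force: 69.7
turn first -0.2 then shift [-186.3   47.1   -0.5]
t 12.4 pos [428.4  68.4  94.5] alpha 183.9 shift now [-186.1   47.8   -0.9] F [-0.7  0.5 -3. ] open 0.349 grip 69.7 q6 -1.61
flange top n 294 x [-36.1 -34.3  35.   35.3] y [-17.5 -16.9  18.   19.8]
```

```bash

python3 -m inch '[[-1,-12,3,0,-0.2],[-1,-22,5.8,0,0],[-1,-27,7,0,0],[-1,-27,7,0,0],[-1,-27,7,0,0],[-1,-27,7,0,0],[-1,-25,6,0,0],[-1,-19.3,4.3,0,0],[-1,0,0,15,0],[-1,0,0,20,0],[-1,0,0,12,0],[-1,0,0,0,0],[-1,0,0,0,0],[-1,0,0,0,0]]' 70 >/dev/null
python3 - <<'E'
from h import *
go(*nest(2),24.7,FY)
s,Q=cam("side"); held(Q,(2,2),14.7)
E
```

```text
turn first 0.1 then shift [ 1.1 -0.4 24.6]
t 13.7 pos [611.9 129.2  49.3] alpha 184.2 shift now [ 1.1 -0.4 24.5] F [-0.6  0.4 -3.1] open 0.349 grip 69.7 q6 -1.53
flange top n 243 x [-35.7 -33.   35.3  36.1] y [-17.1 -16.6  18.   19.4]
```

```bash

python3 -m inch '[[-1,0.9,-0.6,5,0],[-1,0,0,5,0],[-1,0,0,3,0],[-1,0,0,2,0],[-1,0,0,2,0],[-1,0,0,2,0],[-1,0,0,0,0]]' 80 | egrep 'pos|^force|open|grasp'
python3 -m inch '[[-1,0,0,2,0],[-1,0,0,2,0],[-1,0,0,1,0],[-1,0,0,0,0]]' 80| egrep 'pos|^force|open|grasp'
python3 -m inch '[[-1,0,0,2,0],[-1,0,0,2,0],[-1,0,0,2,0],[-1,0,0,0,0]]' 80| egrep 'pos|^force|open|grasp'
python3 -c "
from h import *
go(*nest(2),24.7,FY)"
```

```text
tool_pos: [610.7, 128.5, 28.9]
force: [1.8, 0.4, -3.3]
opening: 0.345
grasp_force: 79.2
tool_pos: [610.8, 128.6, 24.9]
force: [0.6, -0.0, -0.1]
opening: 0.343
grasp_force: 79.6
tool_pos: [611.0, 129.1, 24.4]
force: [-9.8, 0.6, 19.5]
opening: 0.344
grasp_force: 81.2
turn first 0.2 then shift [ 0.2 -0.4 -0.3]
t 15.0 pos [611.  129.1  24.4] alpha 184.3 shift now [ 0.2 -0.4 -0.3] F [-9.8  0.6 19.5] open 0.344 grip 81.2 q6 -1.53
```

```bash

python3 -m inch '[[-1,0,0,-4,0],[-1,0,0,-4,0],[-1,0,0,-3,0],[-1,0,0,0,0]]' 80 | egrep 'pos|^force'
python3 -m inch '[[-1,0,0,-2,0],[-1,0,0,-1,0],[-1,0,0,0,0]]' 80 | egrep 'pos|^force'
```

```text
tool_pos: [609.3, 128.7, 27.2]
force: [1.2, 1.9, -8.5]
tool_pos: [607.8, 128.7, 28.7]
force: [-2.0, 1.8, -16.6]
```

The bolt holds against a 16 N pull, so nest 2 is latched. Pushing back down and releasing, then going to stub C.

```bash

python3 -m inch '[[-1,0,0,4,0],[-1,0,0,4,0],[-1,0,0,3,0],[-1,0,0,0,0],[-1,0,0,-3,0],[1,0,0,0,0],[1,0,0,0,0],[1,0,0,0,0],[1,0,0,0,0],[1,0,0,0,0],[1,0,0,-10,0],[1,0,0,-20,0],[1,0,0,-30,0],[1,0,0,-30,0],[1,0,0,0,0]]' 80| egrep 'pos|^force|open'
python3 - <<'E'
from h import *
s,Q=cam("side"); Q=Q+[2,2,0]; f=fit(Q,(439,-48.6)); print(f)
go(f[0][0],f[0][1],95,f[0][2])
E
```

```text
tool_pos: [615.3, 129.1, 123.7]
force: [0.6, 0.1, 1.7]
opening: 0.999
(array([454.8, -32.3,  28. ]), np.float64(0.02), 1462)
turn first -23.8 then shift [216.4 -67.6  25.9]
t 16.9 pos [614.1 129.  120.9] alpha 184.2 shift now [ 171.1 -149.1   23.8] F [ 0.2  0.4 -0.2] open 1.0 grip 0.0 q6 -1.53h.py:27: RuntimeWarning: All-NaN slice encountered
  gx=np.nanmax(np.abs(np.stack(np.gradient(z)),),0);
```

```bash

python3 -m inch '[[1,0,0,0,-6],[1,0,0,0,-6],[1,0,0,0,-6],[1,0,0,0,-5.8],[1,27,-8.5,2,0],[1,27,-8.5,2,0],[1,27,-8.5,3,0],[1,27,-8.5,3,0],[1,27,-8.5,3,0],[1,27,-8.5,3,0],[1,27,-8.5,3,0],[1,27,-8.5,3,0],[1,0,0,0,0],[1,0,0,0,0]]' 70 >/dev/null
python3 - <<'E'
from h import *
s,Q=cam("side"); Q=Q+[2,2,0]; f=fit(Q,(454,-33)); print(f)
go(f[0][0],f[0][1],13,f[0][2])
im,P=cam("top"); nests(P)
E
```

```text
(array([457.3, -30.5,  29.2]), np.float64(0.02), 1480)
turn first -1.2 then shift [-5.7 -0.4 79.4]
t 18.1 pos [452.1 -33.   92.4] alpha 208.0 shift now [-5.7 -0.3 79.4] F [ 0.  -0.2  0.4] open 0.999 grip 0.0 q6 -2.26
0 nose n 16 X [-35.4 -32.1 -31.5] top z None shank z None flange z 10.2
1 nose n 15 X [-36.9 -33.2 -33.1] top z None shank z None flange z 10.4
2 nose n 38 X [-30.4 -22.8 -21. ] top z 74.2 shank z 40.1 flange z 20.4
3 nose n 41 X [-29.4 -23.5 -21.9] top z 74.3 shank z 40.3 flange z 20.6h.py:27: RuntimeWarning: All-NaN slice encountered
  gx=np.nanmax(np.abs(np.stack(np.gradient(z)),),0);
```

```bash

python3 - <<'E'
from h import *
s,Q=cam("side"); Q=Q+[2,2,0]
for c in((457,-30),(458,-29)):
    f=fit(Q,c,r=62); print(f)
go(f[0][0],f[0][1],13,f[0][2])
E
```

```text
(array([457.1, -30.6,  29.7]), np.float64(0.03), 1478)
(array([457.1, -30.6,  29.7]), np.float64(0.03), 1478)
turn first -1.6 then shift [-4.6 -0.5 79.6]
t 18.2 pos [452.9 -32.4  92.6] alpha 208.1 shift now [-4.5 -0.4 79.6] F [ 0.1 -0.4  0.5] open 1.001 grip 0.0 q6 -2.26h.py:27: RuntimeWarning: All-NaN slice encountered
  gx=np.nanmax(np.abs(np.stack(np.gradient(z)),),0);
```

```bash

python3 -m inch '[[1,-4.6,-0.4,10,-1.6],[1,0,0,20,0],[1,0,0,20,0],[1,0,0,18,0],[1,0,0,9,0],[1,0,0,2.5,0],[1,0,0,0,0],[-1,0,0,0,0],[-1,0,0,0,0],[-1,0,0,0,0],[-1,0,0,0,0],[-1,0,0,0,0],[-1,0,0,0,0],[-1,0,0,0,0],[-1,0,0,0,0],[-1,0,0,0,0]]' 70 | egrep 'pos|^force|open|grasp'
python3 -m inch '[[-1,0,0,-8,0],[-1,0,0,-12,0],[-1,0,0,-20,0],[-1,0,0,-20,0],[-1,0,0,-22,0],[-1,0,0,0,6.4],[-1,0,0,0,6.4],[-1,0,0,0,6.4],[-1,0,0,0,6.4],[-1,0,0,0,0],[-1,0,0,0,0]]' 70 | egrep 'pos|^force|open|grasp'
python3 - <<'E'
from h import *
go(*nest(0),95,FY); s,Q=cam("side"); held(Q,(2,2))
E
```

```text
tool_pos: [456.9, -31.0, 14.1]
force: [-1.9, 0.3, 5.4]
opening: 0.355
grasp_force: 68.8
tool_pos: [455.6, -31.1, 94.1]
force: [0.0, -0.2, -4.5]
opening: 0.351
grasp_force: 69.8
turn first 0.1 then shift [-166.3  -21.7   -0.9]
t 20.4 pos [455.6 -31.1  94.1] alpha 184.2 shift now [-166.3  -22.    -1.2] F [ 0.  -0.2 -4.5] open 0.351 grip 69.8 q6 -1.84
flange top n 285 x [-37.8 -36.3  33.8  34.1] y [-17.7 -17.1  16.1  18.1]
```

```bash

python3 -m inch '[[-1,-11,-1.5,0,0.1],[-1,-20,-2.5,0,0],[-1,-24,-3.2,0,0],[-1,-24,-3.2,0,0],[-1,-24,-3.2,0,0],[-1,-24,-3.2,0,0],[-1,-22,-2.8,0,0],[-1,-15,-2.1,0,0],[-1,0,0,15,0],[-1,0,0,20,0],[-1,0,0,11,0],[-1,0,0,0,0],[-1,0,0,0,0],[-1,0,0,0,0]]' 70 >/dev/null
python3 - <<'E'
from h import *
go(*nest(0),24.1,FY)
s,Q=cam("side"); held(Q,(2,2),14.1)
s,Q=cam("top"); held(Q,(-2,-2),14.1)
E
```

```text
turn first -0.1 then shift [-1.3  0.7 25.6]
t 21.6 pos [621.7 -41.6  49.7] alpha 184.0 shift now [-1.3  0.7 25.7] F [ 0.3  0.  -4. ] open 0.353 grip 69.8 q6 -1.8Traceback (most recent call last):
  File "<stdin>", line 3, in <module>
  File "h.py", line 52, in held
    print("flange top n",m.sum(),"x",np.round(np.percentile(x,[1,3,97,99]),1),"y",np.round(np.percentile(y,[1,3,97,99]),1))
                                              ~~~~~~~~~~~~~^^^^^^^^^^^^^^^
    return _quantile_unchecked(
        a, q, axis, out, overwrite_input, method, keepdims, weights)
    return _ureduce(a,
                    func=_quantile_ureduce_func,
    ...<5 lines>...
                    overwrite_input=overwrite_input,
                    method=method)
    r = func(a, **kwargs)
    result = _quantile(arr,
                       quantiles=q,
    ...<2 lines>...
                       out=out,
                       weights=wgt)
    slices_having_nans = np.isnan(arr[-1, ...])
                                  ~~~^^^^^^^^^
IndexError: index -1 is out of bounds for axis 0 with size 0
```

```bash

python3 -m inch '[[-1,0.3,0.6,5,0],[-1,0,0,5,0],[-1,0,0,3,0],[-1,0,0,2,0],[-1,0,0,2,0],[-1,0,0,2,0],[-1,0,0,0,0]]' 80 | egrep 'pos|^force|open|grasp'
python3 -m inch '[[-1,0,0,2,0],[-1,0,0,2,0],[-1,0,0,2,0],[-1,0,0,0,0]]' 80| egrep 'pos|^force|open|grasp'
python3 -m inch '[[-1,0,0,2,0],[-1,0,0,2,0],[-1,0,0,2,0],[-1,0,0,0,0]]' 80| egrep 'pos|^force|open|grasp'
python3 -c "
from h import *
go(*nest(0),24.1,FY)"
```

```text
tool_pos: [621.0, -40.8, 29.4]
force: [1.2, 0.5, -4.1]
opening: 0.35
grasp_force: 79.4
tool_pos: [621.1, -40.7, 24.4]
force: [-0.1, 2.0, 0.0]
opening: 0.349
grasp_force: 79.8
tool_pos: [621.4, -40.4, 24.1]
force: [-9.9, 4.4, 20.5]
opening: 0.353
grasp_force: 81.8
turn first -0.1 then shift [-1.6 -0.6 -0. ]
t 22.9 pos [621.4 -40.4  24.1] alpha 184.0 shift now [-1.6 -0.6 -0. ] F [-9.9  4.4 20.5] open 0.353 grip 81.8 q6 -1.8
```

Seated. A pull test, then release, then move the arm aside for a top view of the nuts.

```bash

python3 -m inch '[[-1,0,0,-4,0],[-1,0,0,-4,0],[-1,0,0,-4,0],[-1,0,0,-2,0],[-1,0,0,0,0]]' 80 | egrep 'pos|^force'
python3 -m inch '[[-1,0,0,4,0],[-1,0,0,4,0],[-1,0,0,3,0],[-1,0,0,0,0],[1,0,0,0,0],[1,0,0,0,0],[1,0,0,0,0],[1,0,0,0,0],[1,0,0,0,0],[1,0,0,-10,0],[1,0,0,-20,0],[1,0,0,-30,0],[1,0,0,-30,0],[1,30,0,0,0],[1,35,0,0,0],[1,35,0,0,0],[1,35,0,0,0],[1,35,0,0,0],[1,30,0,0,0],[1,0,0,0,0]]' 80| egrep 'pos|^force|open'
python3 - <<'E'
from h import *
im,P=cam("top"); nests(P); cv2.imwrite("pics/t6.png",im)
s,Q=cam("side"); cv2.imwrite("pics/s6.png",s)
i=bot.camera_info("top"); f=240/np.tan(np.radians(i["fov_y"])/2); T=np.linalg.inv(np.array(i["cam_to_world"]))
i2=bot.camera_info("side"); f2=240/np.tan(np.radians(i2["fov_y"])/2); T2=np.linalg.inv(np.array(i2["cam_to_world"]))
def px(p,T,f,i): c=T@[*p,1]; return f*c[0]/c[2]+i["cx"],f*c[1]/c[2]+i["cy"]
rows=[]
for k in (3,2,0):
    n=nest(k); u,v=px((n[0]+2,n[1]+2,72),T,f,i)
    M=np.float32([[13,0,130-13*u],[0,13,130-13*v]]); a=cv2.warpAffine(im,M,(260,280),flags=cv2.INTER_CUBIC)
    u,v=px((n[0]-2,n[1]-2,68),T2,f2,i2); M=np.float32([[10,0,130-10*u],[0,10,150-10*v]]); b=cv2.warpAffine(s,M,(260,300),flags=cv2.INTER_CUBIC)
    rows.append(np.vstack([a,b]))
cv2.imwrite("pics/n6.png",np.hstack(rows))
E
```

```text
tool_pos: [618.2, -41.2, 27.8]
force: [-2.4, -0.6, -15.2]
tool_pos: [416.7, -54.4, 110.7]
force: [-0.5, -0.2, 1.1]
opening: 1.003
0 nose n 45 X [-29.  -21.7 -21.1] top z 74.0 shank z 40.1 flange z 20.7
1 nose n 16 X [-36.6 -32.5 -32.2] top z None shank z None flange z 10.3
2 nose n 42 X [-28.7 -22.3 -20.8] top z 73.7 shank z 40.2 flange z 20.5
3 nose n 43 X [-29.4 -21.9 -21.4] top z 74.3 shank z 40.4 flange z 20.4
```

View pics/n6.png

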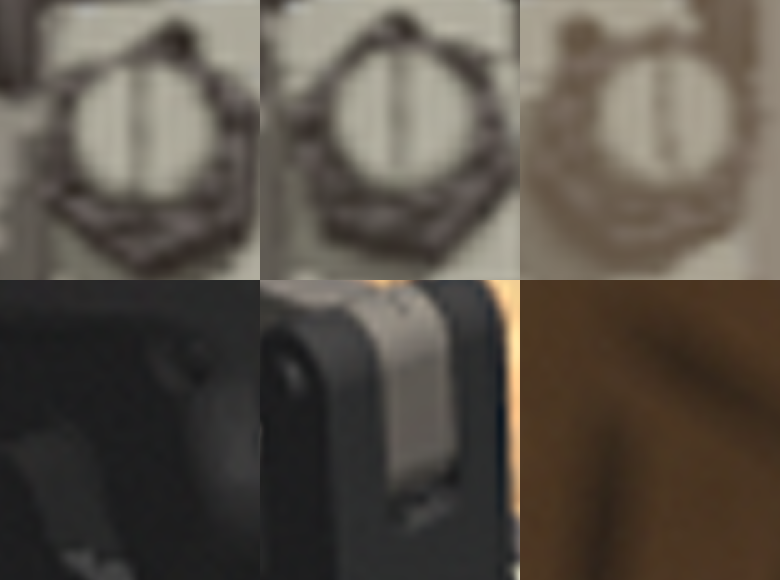

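The top crops show the scribed lines along the fixture's x axis. The hex corners put the remaining turn at about 17° for nest 3, 42° for nest 2 and 22° for nest 0. I'll start with the nest 0 nut.

```bash
python3 -c "
from h import *
go(622.8,-40.5,100,176)"
```

```text
turn first 7.9 then shift [-199.8   28.3   11.9]
t 25.1 pos [421.5 -54.8 111.9] alpha 183.9 shift now [-201.8    0.6   12.4] F [-0.2  0.8  0.3] open 1.001 grip 0.0 q6 -1.9
```

```bash
python3 -m inch '[[1,0,0,0,4],[1,0,0,0,3.9],[1,-25,3.5,1,0],[1,-25,3.5,1,0],[1,-25,3.5,1,0],[1,-25,3.5,1,0],[1,-25,3.5,2,0],[1,-25,3.5,2,0],[1,-25,3.6,2,0],[1,-24.8,3.6,2,0],[1,0,0,0,0],[1,0,0,0,0],[1,0,0,0,0]]' 50 >/dev/null
python3 -c "
from h import *
go(622.8,-40.5,57,176)"
```

```text
turn first 0.1 then shift [ 0.5 -0.3 41.5]
t 26.2 pos [623.3 -40.2  98.5] alpha 176.1 shift now [ 0.5 -0.3 41.5] F [ 1.  -0.3  0.4] open 0.998 grip 0.0 q6 -1.66
```

```bash
python3 -m inch '[[1,0.5,-0.3,10,0],[1,0,0,15,0],[1,0,0,12,0],[1,0,0,4.5,0],[1,0,0,0,0],[-1,0,0,0,0],[-1,0,0,0,0],[-1,0,0,0,0],[-1,0,0,0,0],[-1,0,0,0,0],[-1,0,0,0,0],[-1,0,0,0,0],[-1,0,0,0,0],[-1,0,0,0,0],[-1,0,0,0,0],[-1,0,0,0,0]]' 50 
python3 -c "
from h import *
go(622.8,-40.5,57,154.1)
print(bot.get_state()['wrist_torque'])"
```

```text
clock: 27.53
tool_pos: [622.3, -40.6, 57.4]
orientation: [[-0.998, 0.069, -0.0], [0.069, 0.998, 0.0], [0.0, 0.0, -1.0]]
force: [-0.4, -0.3, -0.2]
opening: -0.006
grasp_force: 0.0
turn first 21.9 then shift [-0.4  0.3  0.4]
t 27.5 pos [622.3 -40.6  57.4] alpha 176.0 shift now [-0.5  0.2  0.4] F [-0.4 -0.3 -0.2] open -0.006 grip 0.0 q6 -1.66
[-0.06264265 -0.02863735  0.01045978]
```

```bash
python3 - <<'E'
from h import *
s,P=cam("side"); im,Q=cam("top"); nests(Q)
cv2.imwrite("pics/x7.png",np.hstack([cv2.resize(s[120:320,240:440],(400,400)),cv2.resize(im[110:230,230:430],(400,240)).repeat(1,0) if 0 else cv2.resize(im[100:300,240:440],(400,400))]))
E
```

```text
0 nose n 0 X  top z 442.5 shank z 38.0 flange z None
1 nose n 16 X [-36.4 -33.1 -32.9] top z None shank z None flange z 10.7
2 nose n 39 X [-29.  -22.3 -20.4] top z 74.3 shank z 40.4 flange z 20.2
3 nose n 41 X [-30.2 -23.1 -21.2] top z 74.7 shank z 40.6 flange z 20.2
```

View pics/x7.png

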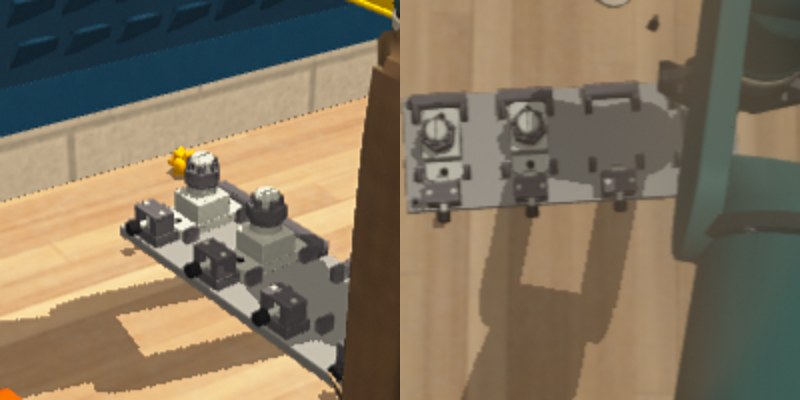

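```bash
python3 -m inch '[[1,0,0,0,0],[1,0,0,0,0],[1,0,0,0,0],[1,0,0,0,0],[1,0,0,0,0],[1,0,0,-10,0],[1,0,0,-20,0],[1,0,0,-20,0],[1,28,-3,-20,0],[1,35,-3,0,0],[1,35,-3,0,0],[1,35,-3,0,0],[1,35,-3,0,0],[1,30,-3,0,0],[1,0,0,0,0]]' 50 
python3 - <<'E'
from h import *
s,P=cam("side"); im,Q=cam("top"); nests(Q)
cv2.imwrite("pics/x8.png",cv2.resize(im[130:280,230:430],(800,600),interpolation=cv2.INTER_CUBIC))
go(622.8,-40.5,100,176)
E
```

```text
clock: 28.88
tool_pos: [418.7, -44.4, 127.5]
orientation: [[-0.998, 0.07, -0.003], [0.07, 0.998, 0.0], [0.003, -0.0, -1.0]]
force: [0.1, 0.1, -0.3]
opening: 0.998
grasp_force: 0.0
0 nose n 36 X [-29.6 -22.8 -21.7] top z 73.9 shank z 40.1 flange z 20.6
1 nose n 15 X [-36.4 -32.9 -32.4] top z None shank z None flange z 10.4
2 nose n 38 X [-28.8 -20.8 -20.5] top z 74.0 shank z 39.9 flange z 20.4
3 nose n 45 X [-29.  -22.3 -21.3] top z 74.5 shank z 40.1 flange z 20.4
turn first -0.0 then shift [-198.6   18.4   28.6]
t 29.0 pos [423.4 -45.  128.6] alpha 176.0 shift now [-198.5   18.4   29.1] F [0.7 0.1 0.7] open 1.002 grip 0.0 q6 -1.74
```

View pics/x8.png

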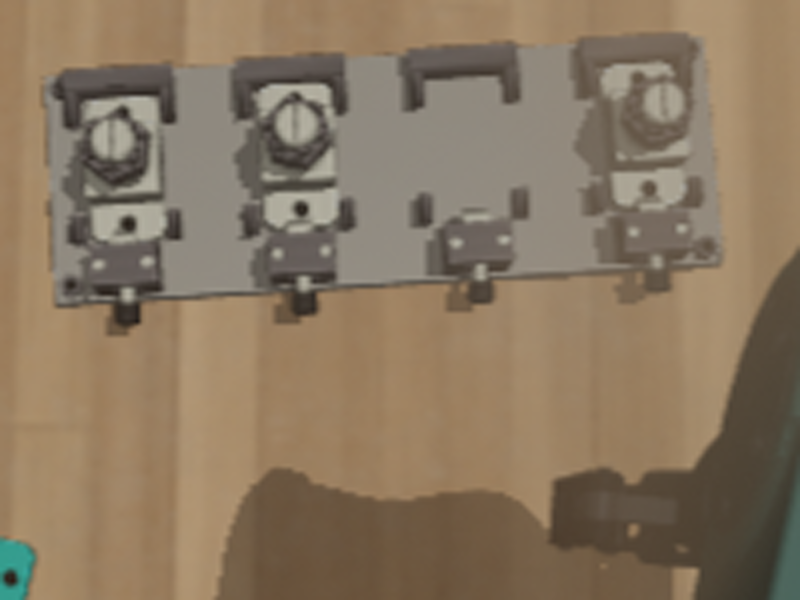

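The stub in nest 0 is still seated, but the fingers shut without registering the nut. I'll try nest 2 next, because the side camera can see it.

```bash
python3 -m inch '[[1,0,0,0,-6.6],[1,0,0,0,-6.6],[1,0,0,0,-6.5],[1,0,0,0,0]]' 50 >/dev/null; python3 -c "
from h import *
go(611,129.1,100,195.7)"
```

```text
turn first 0.1 then shift [-226.   117.4   28.2]
t 29.3 pos [425.2 -45.  128.2] alpha 195.8 shift now [-226.3  116.8   28.4] F [0.5 0.1 0.8] open 0.999 grip 0.0 q6 -2.09
```

```bash
python3 -m inch '[[1,-28,14.5,0,0],[1,-28,14.5,0,0],[1,-28,14.5,0,0],[1,-28,14.5,0,0],[1,-28,14.5,7,0],[1,-28,14.5,7,0],[1,-28,14.5,7,0],[1,-30,15.7,7,0],[1,0,0,0,0],[1,0,0,0,0],[1,0,0,0,0]]' 50 >/dev/null; python3 -c "
from h import *
go(611,129.1,57,195.7)"
```

```text
turn first -0.0 then shift [-1.3 -0.4 42. ]
t 30.2 pos [609.6 129.2  99. ] alpha 195.7 shift now [-1.4 -0.4 42. ] F [0.5 0.  0.9] open 0.997 grip 0.0 q6 -1.73
```

```bash
python3 -m inch '[[1,-1.3,-0.4,10,0],[1,0,0,15,0],[1,0,0,12,0],[1,0,0,5,0],[1,0,0,0,0],[0.2,0,0,0,0],[0.2,0,0,0,0],[0.2,0,0,0,0],[0.2,0,0,0,0]]' 50 | egrep "pos|^force|open|grasp"
for i in 1 2 3; do python3 -m inch '[[-1,0,0,0,0],[-1,0,0,0,0]]' 50 | egrep "pos|^force|open|grasp"; done
python3 - <<'E'
from h import *
s,P=cam("side"); cv2.imwrite("pics/x9.png",cv2.resize(s[150:270,280:440],(800,600),interpolation=cv2.INTER_CUBIC))
E
```

```text
tool_pos: [611.3, 129.2, 58.4]
force: [0.0, 0.4, 0.2]
opening: 0.601
grasp_force: 0.0
tool_pos: [610.9, 129.2, 57.8]
force: [-0.1, -0.6, 0.4]
opening: 0.326
grasp_force: 0.0
tool_pos: [610.7, 129.2, 57.5]
force: [-0.5, -0.1, -0.3]
opening: 0.034
grasp_force: 0.0
tool_pos: [610.7, 129.1, 57.4]
force: [-0.0, -0.7, -0.3]
opening: 0.004
grasp_force: 0.0
```

View pics/x9.png

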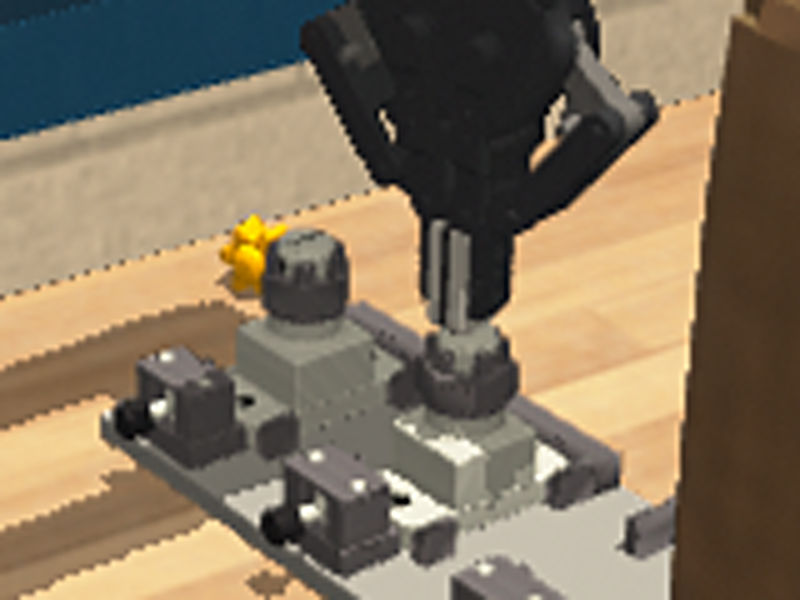

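That explains it. With TCP z at 57.4 the shut fingertips sit just above the spindle end at z of about 76, so the real tips are higher than stated and I had been carrying the stubs by the nut crown. Now I'll measure the true tip height.

```bash
python3 - <<'E'
from h import *
s,P=cam("side"); P=P+[2,2,0]; t=bot.get_state()["tool_pos"]
m=(np.hypot(*(P[...,:2]-t[:2]).transpose(2,0,1))<16)&(P[...,2]>60)&(P[...,2]<140)
h,e=np.histogram(P[...,2][m],bins=range(60,142,2)); print(list(zip(e,h)))
print(bot.nose_length,t)
E
for i in 1 2 3; do python3 -m inch '[[-1,0,0,-1,0],[-1,0,0,2,0],[-1,0,0,0,0]]' 50 | egrep "pos|^force"; done
```

```text
[(np.int64(60), np.int64(25)), (np.int64(62), np.int64(20)), (np.int64(64), np.int64(32)), (np.int64(66), np.int64(28)), (np.int64(68), np.int64(24)), (np.int64(70), np.int64(17)), (np.int64(72), np.int64(33)), (np.int64(74), np.int64(21)), (np.int64(76), np.int64(28)), (np.int64(78), np.int64(1)), (np.int64(80), np.int64(6)), (np.int64(82), np.int64(11)), (np.int64(84), np.int64(6)), (np.int64(86), np.int64(15)), (np.int64(88), np.int64(19)), (np.int64(90), np.int64(13)), (np.int64(92), np.int64(27)), (np.int64(94), np.int64(19)), (np.int64(96), np.int64(18)), (np.int64(98), np.int64(17)), (np.int64(100), np.int64(22)), (np.int64(102), np.int64(23)), (np.int64(104), np.int64(19)), (np.int64(106), np.int64(23)), (np.int64(108), np.int64(16)), (np.int64(110), np.int64(24)), (np.int64(112), np.int64(19)), (np.int64(114), np.int64(17)), (np.int64(116), np.int64(23)), (np.int64(118), np.int64(13)), (np.int64(120), np.int64(15)), (np.int64(122), np.int64(10)), (np.int64(124), np.int64(15)), (np.int64(126), np.int64(16)), (np.int64(128), np.int64(15)), (np.int64(130), np.int64(19)), (np.int64(132), np.int64(35)), (np.int64(134), np.int64(19)), (np.int64(136), np.int64(18)), (np.int64(138), np.int64(16))]
11.0 [610.69147743 129.18022718  57.40630504]
tool_pos: [610.6, 129.1, 56.1]
force: [0.1, -0.1, -0.3]
tool_pos: [610.6, 129.1, 55.1]
force: [-0.1, 0.6, 1.0]
tool_pos: [610.7, 129.2, 54.3]
force: [0.2, 0.2, -0.7]
```

```bash
for i in 1 2 3 4; do python3 -m inch '[[-1,0,0,1,0],[-1,0,0,0,0],[-1,0,0,0,0]]' 50 | egrep "pos|^force"; done
```

```text
tool_pos: [610.8, 129.2, 54.2]
force: [-1.7, -0.8, 3.9]
tool_pos: [610.9, 129.2, 54.2]
force: [-2.6, -0.1, 8.5]
tool_pos: [610.9, 129.2, 54.2]
force: [-5.2, -0.8, 10.5]
tool_pos: [610.9, 129.2, 54.1]
force: [-5.7, -1.0, 14.1]
```

The shut tips touch the spindle end (z = 76) when the reported TCP is at 54.2. The nut grip therefore belongs at a TCP of about 25 in the nest, the same relation as the earlier grips. Regripping the nest 2 nut with the tool at 184.1°.

```bash
python3 -m inch '[[-1,0,0,-10,0],[-1,0,0,-15,0],[1,0,0,0,6],[1,0,0,0,5.6],[1,0,0,0,0],[1,0,0,0,0],[1,0,0,0,0],[1,0,0,12,0],[1,0,0,15,0],[1,0,0,12,0],[1,0,0,7,0],[1,0,0,0,0],[1,0,0,0,0]]' 40 | egrep "pos|^force|open"
python3 -c "
from h import *
go(611,129.1,25,184.1)"
for i in 1 2 3 4; do python3 -m inch '[[-1,0,0,0,0],[-1,0,0,0,0]]' 40 | egrep "pos|^force|open|grasp"; done
python3 -c "
from h import *
go(611,129.1,25,154.1); print(bot.get_state()['wrist_torque'])"
```

```text
tool_pos: [610.1, 129.1, 28.4]
force: [0.2, 0.6, 0.9]
opening: 1.001
turn first 0.0 then shift [-0.9 -0.1  3.4]
t 34.4 pos [610.1 129.1  28.4] alpha 184.1 shift now [-0.9 -0.1  3.4] F [0.2 0.6 0.9] open 1.001 grip 0.0 q6 -1.53
tool_pos: [611.5, 129.2, 30.5]
force: [0.2, 0.2, 1.2]
opening: 0.743
grasp_force: 0.0
tool_pos: [611.2, 129.2, 30.3]
force: [0.1, 0.4, -0.3]
opening: 0.453
grasp_force: 0.0
tool_pos: [611.2, 129.3, 30.5]
force: [-1.1, 0.7, 2.4]
opening: 0.36
grasp_force: 39.5
tool_pos: [611.2, 129.3, 30.4]
force: [-0.6, -0.5, 4.1]
opening: 0.36
grasp_force: 39.6
turn first 30.0 then shift [ 0.1 -0.3  5.4]
t 35.1 pos [611.2 129.3  30.4] alpha 184.1 shift now [ 0.2 -0.2  5.4] F [-0.6 -0.5  4.1] open 0.36 grip 39.6 q6 -1.53
[-0.02529082  0.16413816  0.01679321]
```

```bash
python3 -m inch '[[-1,0,0,0,0],[-1,0,0,0,0],[-1,0,0,0,3],[-1,0,0,0,3],[-1,0,0,0,3],[-1,0,0,0,3]]' 60 | egrep "pos|^force|open|grasp"
python3 -c "
from h import *
print(bot.get_state()['wrist_torque'])"
python3 -m inch '[[-1,0,0,0,4],[-1,0,0,0,4],[-1,0,0,0,4],[-1,0,0,0,4],[-1,0,0,0,2],[-1,0,0,0,0],[-1,0,0,0,0]]' 60 | egrep "pos|^force|open|grasp"
python3 -c "
from h import *
go(611,129.1,25,154.1); print(bot.get_state()['wrist_torque'])"
```

```text
tool_pos: [611.3, 129.7, 30.6]
force: [-0.9, 0.4, 5.0]
opening: 0.352
grasp_force: 59.2
[0.15130114 0.2181959  0.14566262]
tool_pos: [611.4, 130.2, 30.6]
force: [-0.6, 3.4, 5.0]
opening: 0.352
grasp_force: 58.8
turn first 0.1 then shift [-0.1 -1.2  5.6]
t 36.2 pos [611.4 130.2  30.6] alpha 154.2 shift now [-0.1 -1.2  5.6] F [-0.6  3.4  5. ] open 0.352 grip 58.8 q6 -1.0
[ 0.35494378  0.11894071 -0.08057541]
```

```bash
python3 -m inch '[[1,0,0,0,0],[1,0,0,0,0],[1,0,0,0,0],[1,0,0,0,0],[1,0,0,-10,0],[1,0,0,-20,0],[1,0,0,-30,0],[1,0,0,-30,0],[1,0,0,0,6],[1,0,0,0,6],[1,0,0,0,6],[1,0,0,0,6],[1,0,0,0,6],[1,0,-38,0,0],[1,0,-38,0,0],[1,0,-38,0,0],[1,0,-38,0,0],[1,0,-38,0,0],[1,0,-10,0,0],[1,0,0,0,0]]' 60 | egrep "pos|^force|open|grasp"
cat >> h.py <<'E'
def px(p,n):
    i=bot.camera_info(n); f=240/np.tan(np.radians(i["fov_y"])/2); c=np.linalg.inv(np.array(i["cam_to_world"]))@[*p,1]
    return f*c[0]/c[2]+i["cx"],f*c[1]/c[2]+i["cy"]
def nutcrop(im,n,b,xy,s=14,w=260,h=300,z=66):
    u,v=px((xy[0]-b[0],xy[1]-b[1],z),n); M=np.float32([[s,0,w/2-s*u],[0,s,h/2-s*v]])
    return cv2.warpAffine(im,M,(w,h),flags=cv2.INTER_CUBIC)
XY={3:(604.9,214.1),2:(611.0,129.1),0:(622.8,-40.5)}
E
python3 - <<'E'
from h import *
im,P=cam("top"); s,Q=cam("side"); nests(P)
a=np.hstack([nutcrop(im,"top",(-2,-2),XY[k]) for k in(3,2,0)]); b=np.hstack([nutcrop(s,"side",(2,2),XY[k],s=10) for k in(3,2,0)])
cv2.imwrite("pics/n10.png",np.vstack([a,b]))
E
```

```text
tool_pos: [443.6, 15.8, 120.2]
force: [0.4, 0.4, -0.4]
opening: 1.0
grasp_force: 0.0
0 nose n 27 X [-26.7 -21.2 -20.8] top z 74.0 shank z 39.9 flange z 20.7
1 nose n 16 X [-36.5 -33.3 -32.9] top z None shank z None flange z 10.6
2 nose n 42 X [-28.8 -22.3 -20.5] top z 74.6 shank z 39.6 flange z 20.4
3 nose n 44 X [-29.4 -23.  -21.1] top z 74.0 shank z 40.1 flange z 20.2
```

View pics/n10.png

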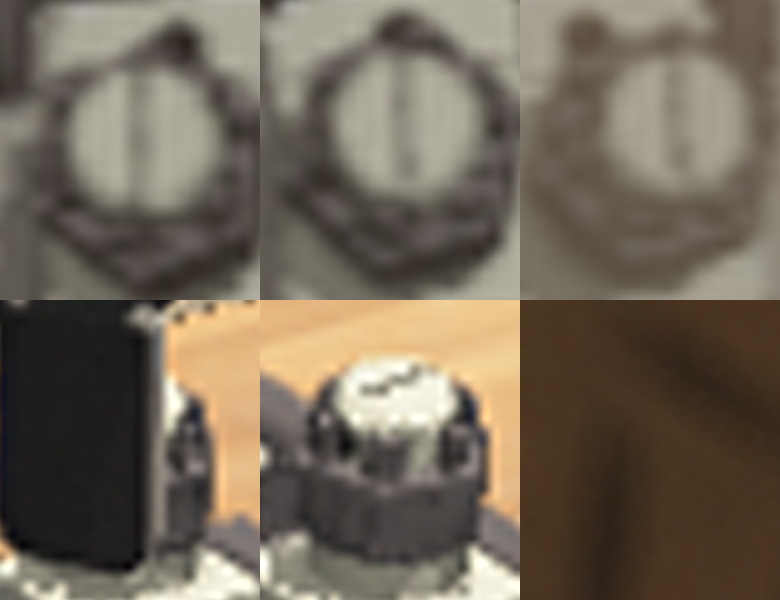

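```bash
cat >> h.py <<'E'
from scipy.ndimage import map_coordinates
def hull(n,b,xy,phi):
    a=np.radians(FY-phi+30+60*np.arange(6)); R=15/np.cos(np.pi/6)
    pts=[px((xy[0]-b[0]+R*np.cos(t),xy[1]-b[1]+R*np.sin(t),z),n) for z in(52,65) for t in a]
    return cv2.convexHull(np.float32(pts))[:,0,:]
def nutfit(im,n,b,xy):
    g=cv2.GaussianBlur(cv2.cvtColor(im,cv2.COLOR_BGR2GRAY).astype(float),(0,0),.6); sc=[]
    for phi in range(0,60,2):
        H=hull(n,b,xy,phi); P=[];N=[]; c=H.mean(0)
        for p,q in zip(H,np.roll(H,-1,0)):
            L=np.hypot(*(q-p)); t=(np.arange(.25,L,.5)/L)[:,None]
            m=np.array([q[1]-p[1],p[0]-q[0]])/max(L,1e-6); m=m if m@((p+q)/2-c)>0 else -m
            P.append(p+t*(q-p)); N.append(np.repeat(m[None],len(t),0))
        P=np.vstack(P);N=np.vstack(N); S=lambda X:map_coordinates(g,[X[:,1],X[:,0]],order=1)
        best=max((np.clip(S(P+o+N)-S(P+o-N),-15,40).mean(),du,dv) for du in np.arange(-2.5,2.6,.5) for dv in np.arange(-2.5,2.6,.5) for o in[np.array([du,dv])])
        sc.append((round(best[0],2),phi,best[1],best[2]))
    sc.sort(reverse=True); return sc[:4]+[sc[-1]]
E
python3 - <<'E'
from h import *
T6=cv2.imread("pics/t6.png"); T5=cv2.imread("pics/t5.png"); T0=cv2.imread("pics/top0.png")
im,P=cam("top"); s,Q=cam("side"); cv2.imwrite("pics/t10.png",im); cv2.imwrite("pics/s10.png",s)
for nm,I in(("t6",T6),("now",im)):
    for k in (3,2,0): print(nm,k,nutfit(I,"top",(-2,-2),XY[k]))
print("side",nutfit(s,"side",(2,2),XY[2]))
E
```

```text
t6 3 [(np.float64(34.14), 48, np.float64(1.0), np.float64(0.5)), (np.float64(33.92), 46, np.float64(1.0), np.float64(0.5)), (np.float64(33.82), 50, np.float64(1.0), np.float64(0.5)), (np.float64(33.6), 44, np.float64(1.0), np.float64(0.5)), (np.float64(25.82), 14, np.float64(1.0), np.float64(0.5))]
t6 2 [(np.float64(33.8), 16, np.float64(1.5), np.float64(-0.5)), (np.float64(33.75), 14, np.float64(1.0), np.float64(-0.5)), (np.float64(33.72), 18, np.float64(1.5), np.float64(-0.5)), (np.float64(33.6), 12, np.float64(1.0), np.float64(-0.5)), (np.float64(28.64), 48, np.float64(1.0), np.float64(-0.5))]
t6 0 [(np.float64(20.02), 44, np.float64(1.0), np.float64(-0.5)), (np.float64(19.96), 42, np.float64(1.0), np.float64(-0.5)), (np.float64(19.83), 46, np.float64(1.0), np.float64(-0.5)), (np.float64(19.82), 52, np.float64(1.0), np.float64(-0.5)), (np.float64(16.53), 14, np.float64(1.0), np.float64(-1.0))]
now 3 [(np.float64(34.18), 48, np.float64(1.0), np.float64(0.5)), (np.float64(33.96), 46, np.float64(1.0), np.float64(0.5)), (np.float64(33.87), 50, np.float64(1.0), np.float64(0.5)), (np.fl
[... 325 characters left out ...]
loat64(1.0), np.float64(-0.5)), (np.float64(28.81), 14, np.float64(1.0), np.float64(-0.5))]
now 0 [(np.float64(20.91), 44, np.float64(1.0), np.float64(-0.5)), (np.float64(20.85), 42, np.float64(1.0), np.float64(-0.5)), (np.float64(20.76), 54, np.float64(1.0), np.float64(-0.5)), (np.float64(20.74), 52, np.float64(1.0), np.float64(-0.5)), (np.float64(17.35), 14, np.float64(1.0), np.float64(-1.0))]
side [(np.float64(28.73), 48, np.float64(0.5), np.float64(0.0)), (np.float64(28.66), 32, np.float64(1.0), np.float64(0.0)), (np.float64(28.61), 50, np.float64(0.5), np.float64(0.0)), (np.float64(28.45), 46, np.float64(0.5), np.float64(0.0)), (np.float64(26.91), 10, np.float64(-1.0), np.float64(0.0))]
```

```bash
python3 -m inch '[[1,0,0,0,5.2],[1,0,0,0,5.2],[1,0,0,0,5.2],[1,0,0,0,0]]' 60 >/dev/null; python3 -c "
from h import *
go(611.2,129.3,70,168.6)"
```

```text
turn first -60.1 then shift [-139.6  142.1   49.4]
t 38.4 pos [446.3  17.6 119.4] alpha 108.5 shift now [ 53.5 191.9  49.4] F [-0.1  0.6  0.4] open 1.004 grip 0.0 q6 -0.41
```

```bash
python3 -m inch '[[1,6,22,0,0],[1,6,24,0,0],[1,6,24,0,0],[1,6,24,0,0],[1,7,24,5,0],[1,7,24,10,0],[1,8,25,15,0],[1,7.5,24.9,19,0],[1,0,0,0,0],[1,0,0,0,0],[1,0,0,0,0]]' 60 >/dev/null; python3 -c "
from h import *
go(611.2,129.3,30,108.6)"
```

```text
turn first 0.0 then shift [-0.   1.1 40. ]
t 39.3 pos [610.1 129.   70. ] alpha 108.6 shift now [-0.   1.2 40. ] F [0.4 0.2 0.3] open 1.003 grip 0.0 q6 -0.21
```

```bash
python3 -m inch '[[1,0,1,10,0],[1,0,0.1,15,0],[1,0,0,12,0],[1,0,0,6,0],[1,0,0,0,0],[-1,0,0,0,0],[-1,0,0,0,0],[-1,0,0,0,0],[-1,0,0,0,0],[-1,0,0,0,0],[-1,0,0,0,0],[-1,0,0,0,0],[-1,0,0,0,0]]' 60 | egrep "pos|^force|open|grasp"
python3 -m inch '[[-1,0,0,0,4],[-1,0,0,0,4],[-1,0,0,0,4],[-1,0,0,0,2.5],[-1,0,0,0,0],[-1,0,0,0,0]]' 60 | egrep "pos|^force|open|grasp"
python3 -c "
from h import *
go(611,129.1,25,94.1); print(bot.get_state()['wrist_torque'])"
```

```text
tool_pos: [612.1, 129.4, 28.7]
force: [1.4, 1.3, 4.7]
opening: 0.332
grasp_force: 60.2
tool_pos: [612.1, 129.3, 28.7]
force: [-0.3, 1.5, 4.9]
opening: 0.333
grasp_force: 60.3
turn first -0.0 then shift [-0.2 -1.1  3.7]
t 40.9 pos [612.1 129.3  28.7] alpha 94.1 shift now [-0.2 -1.2  3.7] F [-0.3  1.5  4.9] open 0.333 grip 60.3 q6 0.05
[ 0.20451725 -0.10039559 -0.05189114]
```

The opening reads 0.332, against 0.352 when misaligned, so the flats are square to the pads and the nut sits at the slot. Releasing and moving to the nest 3 nut.

```bash
python3 -m inch '[[1,0,0,0,0],[1,0,0,0,0],[1,0,0,0,0],[1,0,0,0,0],[1,0,0,-15,0],[1,0,0,-20,0],[1,0,0,-10,0],[1,0,0,0,-6.5],[1,0,0,0,-6.4],[1,0,0,0,0],[1,0,0,0,0]]' 60 | egrep "pos|^force|open|grasp"
python3 -c "
from h import *
go(605.2,214.2,27,107)"
```

```text
tool_pos: [610.9, 128.9, 72.1]
force: [0.7, -0.6, 0.1]
opening: 1.002
grasp_force: 0.0
turn first -0.2 then shift [83.2 19.4 45.1]
t 41.8 pos [610.9 128.9  72.1] alpha 106.8 shift now [83.3 19.1 45.1] F [ 0.7 -0.6  0.1] open 1.002 grip 0.0 q6 -0.18
```

```bash
python3 -m inch '[[1,15,3.5,0,0],[1,25,6,0,0],[1,25,6,0,0],[1,18.2,3.9,0,0],[1,0,0,0,0],[1,0,0,0,0],[1,0,0,14,0],[1,0,0,15,0],[1,0,0,12,0],[1,0,0,4,0],[1,0,0,0,0],[1,0,0,0,0]]' 60 | egrep "pos|^force"
python3 -m inch '[[-1,0,0,0,0],[-1,0,0,0,0],[-1,0,0,0,0],[-1,0,0,0,0],[-1,0,0,0,0],[-1,0,0,0,0],[-1,0,0,0,0],[-1,0,0,0,0]]' 60 | egrep "pos|^force|open|grasp"
python3 -c "
from h import *
go(605.2,214.2,27,94.1); print(bot.get_state()['wrist_torque'])"
```

```text
tool_pos: [605.5, 213.9, 27.4]
force: [-0.5, -1.2, 0.4]
tool_pos: [605.7, 214.4, 28.5]
force: [-2.0, -0.2, 5.1]
opening: 0.338
grasp_force: 59.7
turn first 12.8 then shift [-0.2 -0.5  1.5]
t 43.5 pos [605.7 214.4  28.5] alpha 106.9 shift now [-0.1 -0.5  1.5] F [-2.  -0.2  5.1] open 0.338 grip 59.7 q6 -0.04
[-0.08738348  0.47130163 -0.00064734]
```

```bash
python3 -m inch '[[-1,0,0,0,4],[-1,0,0,0,4],[-1,0,0,0,3.5],[-1,0,0,0,1.3],[-1,0,0,0,0],[-1,0,0,0,0]]' 60 | egrep "pos|^force|open|grasp"
python3 -m inch '[[0,0,0,0,0],[0,0,0,0,0],[0,0,0,0,0],[-1,0,0,0,0],[-1,0,0,0,0],[-1,0,0,0,0],[-1,0,0,0,0],[-1,0,0,0,0],[-1,0,0,0,0]]' 60 | egrep "pos|^force|open|grasp"
python3 -c "
from h import *
go(605.2,214.2,27,94.1); print(bot.get_state()['wrist_torque'])"
```

```text
tool_pos: [605.7, 214.4, 28.5]
force: [-0.8, -0.2, 5.8]
opening: 0.335
grasp_force: 59.7
tool_pos: [605.6, 214.2, 27.3]
force: [1.1, 0.3, -0.6]
opening: 0.338
grasp_force: 59.5
turn first 0.0 then shift [-0.  -0.4  0.3]
t 44.7 pos [605.6 214.2  27.3] alpha 94.1 shift now [-0.  -0.4  0.3] F [ 1.1  0.3 -0.6] open 0.338 grip 59.5 q6 0.18
[-0.01527581 -0.2383545   0.01470288]
```

```bash
python3 -m inch '[[1,0,0,0,0],[1,0,0,0,0],[1,0,0,0,0],[1,0,0,0,0],[1,0,0,-15,0],[1,0,0,-20,0],[1,0,0,-18,0],[1,0,0,0,-6],[1,0,0,0,-6],[1,0,0,0,-5],[1,0,0,0,0],[1,0,0,0,0]]' 60 | egrep "pos|^force|open|grasp"
python3 -c "
from h import *
go(622.8,-40.5,27,111)"
```

```text
tool_pos: [605.4, 214.2, 80.5]
force: [0.2, 0.4, -0.5]
opening: 1.001
grasp_force: 0.0
turn first -0.0 then shift [-244.1  -75.1   53.5]
t 45.7 pos [605.4 214.2  80.5] alpha 111.0 shift now [-244.1  -75.1   53.4] F [ 0.2  0.4 -0.5] open 1.001 grip 0.0 q6 -0.11
```

```bash
python3 -m inch '[[1,-15,-5,0,0],[1,-29,-9,0,0],[1,-29,-9,0,0],[1,-29,-9,0,0],[1,-29,-9,0,0],[1,-29,-9,0,0],[1,-29,-9,0,0],[1,-29,-9,0,0],[1,-26.1,-7.1,0,0],[1,0,0,0,0],[1,0,0,0,0],[1,0,0,0,0]]' 60 | egrep "pos|^force"
python3 -c "
from h import *
go(622.8,-40.5,27,111)
im,P=cam('side'); cv2.imwrite('pics/s12.png',im)
for k in(3,2): print(nutfit(im,'side',(2,2),XY[k]))"
```

```text
tool_pos: [623.1, -40.8, 80.3]
force: [0.1, -0.4, -1.2]
turn first 0.0 then shift [ 0.4 -0.1 53.3]
t 46.7 pos [623.1 -40.8  80.3] alpha 111.0 shift now [ 0.4 -0.1 53.3] F [ 0.1 -0.4 -1.2] open 1.001 grip 0.0 q6 -0.52
[(np.float64(36.39), 56, np.float64(-0.5), np.float64(0.0)), (np.float64(36.25), 52, np.float64(0.0), np.float64(0.0)), (np.float64(36.23), 58, np.float64(-0.5), np.float64(0.0)), (np.float64(36.21), 54, np.float64(-0.5), np.float64(0.0)), (np.float64(33.18), 38, np.float64(-0.5), np.float64(0.0))]
[(np.float64(27.67), 56, np.float64(-0.5), np.float64(0.0)), (np.float64(27.65), 58, np.float64(-0.5), np.float64(0.0)), (np.float64(27.58), 54, np.float64(-0.5), np.float64(0.0)), (np.float64(27.53), 0, np.float64(-0.5), np.float64(0.0)), (np.float64(25.75), 40, np.float64(0.0), np.float64(0.0))]
```

```bash
python3 -m inch '[[1,0.3,0,14,0],[1,0,0,18,0],[1,0,0,14,0],[1,0,0,7,0],[1,0,0,0,0],[1,0,0,0,0],[-1,0,0,0,0],[-1,0,0,0,0],[-1,0,0,0,0],[-1,0,0,0,0],[-1,0,0,0,0],[-1,0,0,0,0],[-1,0,0,0,0],[-1,0,0,0,0]]' 60 | egrep "pos|^force|open|grasp"
python3 -m inch '[[-1,0,0,0,4],[-1,0,0,0,4],[-1,0,0,0,4],[-1,0,0,0,3.5],[-1,0,0,0,1.4],[-1,0,0,0,0],[-1,0,0,0,0]]' 60 | egrep "pos|^force|open|grasp"
python3 -m inch '[[0,0,0,0,0],[0,0,0,0,0],[0,0,0,0,0],[-1,0,0,0,0],[-1,0,0,0,0],[-1,0,0,0,0],[-1,0,0,0,0],[-1,0,0,0,0],[-1,0,0,0,0]]' 60 | egrep "pos|^force|open|grasp"
python3 -c "
from h import *
go(622.8,-40.5,27,94.1); print(bot.get_state()['wrist_torque'])"
```

```text
tool_pos: [624.3, -40.1, 28.7]
force: [0.5, 2.0, 4.9]
opening: 0.332
grasp_force: 60.0
tool_pos: [624.3, -40.2, 28.7]
force: [2.2, 1.4, 5.7]
opening: 0.333
grasp_force: 60.0
tool_pos: [623.1, -40.4, 27.1]
force: [-0.7, -0.4, -0.5]
opening: 0.336
grasp_force: 59.7
turn first 0.1 then shift [-0.1 -0.3  0.1]
t 49.2 pos [623.1 -40.4  27.1] alpha 94.2 shift now [-0.1 -0.3  0.1] F [-0.7 -0.4 -0.5] open 0.336 grip 59.7 q6 -0.23
[-0.08142747 -0.09476551  0.01954829]
```

```bash
python3 -m inch '[[1,0,0,0,0],[1,0,0,0,0],[1,0,0,0,0],[1,0,0,0,0],[1,0,0,-15,0],[1,0,0,-20,0],[1,0,0,-30,0],[1,0,0,-10,0],[1,0,-30,0,0],[1,0,-38,0,0],[1,0,-38,0,0],[1,0,-38,0,0],[1,0,-38,0,0],[1,0,-25,0,0],[1,0,0,0,0],[1,0,0,0,0]]' 60 | egrep "pos|^force|open|grasp"
python3 - <<'E'
from h import *
im,P=cam("top"); s,Q=cam("side"); nests(P)
for k in(3,2,0): print(k,nutfit(im,"top",(-2,-2),XY[k]))
for k in(3,2): print("side",k,nutfit(s,"side",(2,2),XY[k]))
a=np.hstack([nutcrop(im,"top",(-2,-2),XY[k]) for k in(3,2,0)]); b=np.hstack([nutcrop(s,"side",(2,2),XY[k],s=10) for k in(3,2,0)])
cv2.imwrite("pics/n13.png",np.vstack([a,b]))
E
```

```text
tool_pos: [416.3, -55.5, 102.5]
force: [-0.6, -0.2, 0.1]
opening: 0.997
grasp_force: 0.0
0 nose n 38 X [-29.3 -22.5 -21. ] top z 74.3 shank z 40.2 flange z 20.4
1 nose n 17 X [-36.6 -32.8 -32.5] top z None shank z None flange z 10.5
2 nose n 37 X [-29.8 -21.  -20.5] top z 74.3 shank z 40.3 flange z 20.2
3 nose n 38 X [-29.8 -22.8 -21.1] top z 74.3 shank z 40.2 flange z 20.6
3 [(np.float64(32.77), 48, np.float64(1.0), np.float64(0.5)), (np.float64(32.74), 52, np.float64(1.0), np.float64(0.0)), (np.float64(32.73), 50, np.float64(1.0), np.float64(0.0)), (np.float64(32.72), 46, np.float64(1.0), np.float64(0.5)), (np.float64(26.17), 22, np.float64(1.0), np.float64(0.5))]
2 [(np.float64(32.55), 58, np.float64(1.0), np.float64(0.0)), (np.float64(32.55), 56, np.float64(1.0), np.float64(0.0)), (np.float64(32.49), 0, np.float64(1.0), np.float64(0.0)), (np.float64(32.48), 54, np.float64(1.0), np.float64(0.0)), (np.float64(28.22), 24, np.float64(1.0), np.float64(0.0))]
0 [(np.float64(19.76), 4, np.float64(1.0), np.float64(0.5)), (np.float64(19.64), 2, np.float64(1.0), np.float64(0.5)), (np.float64(19.55), 6, np.float64(1.0), np.float64(0.5)), (np.float64(19.51), 0, np.float64(1.0), np.float64(0.5)), (np.float64(15.36), 38, np.float64(1.0), np.float64(0.5))]
side 3 [(np.float64(2.53), 38, np.float64(-0.5), np.float64(-1.5)), (np.float64(2.52), 40, np.float64(-0.5), np.float64(-1.5)), (np.float64(2.48), 42, np.float64(-1.5), np.float64(-2.0)), (np.float64(2.48), 36, np.float64(-1.0), np.float64(-2.0)), (np.float64(2.03), 2, np.float64(-2.0), np.float64(-2.0))]
side 2 [(np.float64(14.56), 58, np.float64(-1.0), np.float64(2.0)), (np.float64(14.43), 54, np.float64(-1.0), np.float64(2.0)), (np.float64(14.37), 56, np.float64(-1.0), np.float64(2.0)), (np.float64(14.35), 2, np.float64(-1.0), np.float64(2.5)), (np.float64(12.2), 38, np.float64(-2.0), np.float64(1.5))]
```

View pics/n13.png

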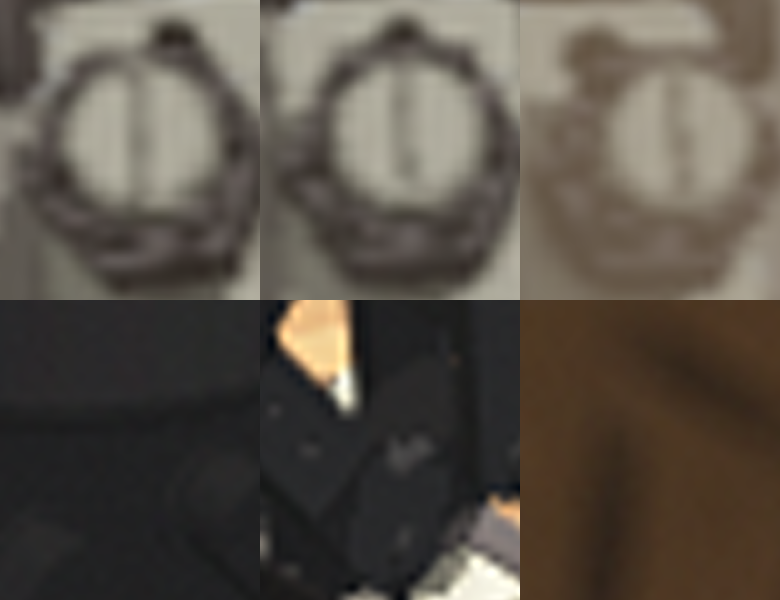

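The top crops show nuts 2 and 0 with a flat toward the robot. Nut 3 looks a few degrees short, so I'll measure the stub yaws and scribed lines to check.

```bash
python3 - <<'E' 2>/dev/null
from h import *
ims=[];Ps=[]
for _ in range(6):
    im,P=cam("top"); ims.append(im.astype(float)); Ps.append(P)
im=np.mean(ims,0); P=np.nanmedian(Ps,0); g=cv2.cvtColor(im.astype(np.uint8),cv2.COLOR_BGR2GRAY).astype(float)
for k in(3,2,0):
    n=np.array(XY[k]); z=P[...,2]; d=P[...,:2]-2-n
    m=(abs(z-20)<3)&(d[...,0]<-18)&(d[...,0]>-38)&(abs(d[...,1])<22)
    # flange outline line in scribed-spindle: dark line via weighted fit
    best=[]
    for yaw in np.arange(-8,14,1.):
        a=np.radians(yaw); u=np.array([np.cos(a),np.sin(a)]); v=np.array([-u[1],u[0]])
        t=np.linspace(-7.5,7.5,41); s=np.arange(-4,4.01,.2)
        prof=[]
        for q in s:
            pts=np.array([px((*(n+2+u*tt+v*q),76),"top") for tt in t[::4]])
            prof.append(map_coordinates(g,[pts[:,1],pts[:,0]],order=1).mean())
        best.append((min(prof),yaw,s[int(np.argmin(prof))]))
    best.sort(); print(k,"scribe yaw",[(round(float(b[0]),1),float(b[1]),round(float(b[2]),1)) for b in best[:4]])
    for sc in [nutfit(im.astype(np.uint8),"top",(-2,-2),XY[k])]: print("  nut",[(float(x[0]),x[1]) for x in sc])
E
cat > m.py <<'E'
from h import *
def scribe(g,xy):
    best=[]
    for yaw in np.arange(-8,14,1.):
        a=np.radians(yaw); u=np.array([np.cos(a),np.sin(a)]); v=np.array([-u[1],u[0]])
        for q in np.arange(-4,4.01,.25):
            pts=np.array([px((*(np.array(xy)+2+u*t+v*q),76),"top") for t in np.linspace(-7,7,11)])
            best.append((map_coordinates(g,[pts[:,1],pts[:,0]],order=1).mean(),yaw,q))
    best.sort(); return [tuple(round(float(x),1) for x in b) for b in best[:5]]
def report(ks=(3,2,0)):
    im=np.mean([bot.camera("top")[0].astype(float) for _ in range(5)],0).astype(np.uint8)
    g=cv2.cvtColor(im,cv2.COLOR_BGR2GRAY).astype(float)
    for k in ks: print(k,"scribe",scribe(g,XY[k]),"nut",[(float(x[0]),x[1]) for x in nutfit(im,"top",(-2,-2),XY[k])])
E
python3 -c "
from m import *
report()" 2>&1 | tail -5
```

```text
pts=np.array([px((*(np.array(xy)+2+u*t+v*q),76),"top") for t in np.linspace(-7,7,11)])
                  ~~^^^^^^^^^^^^^^^^^^^^^^^^^^^^^^^^^^^^^^
  File "h.py", line 63, in px
    i=bot.camera_info(n); f=240/np.tan(np.radians(i["fov_y"])/2); c=np.linalg.inv(np.array(i["cam_to_world"]))@[*p,1]
ValueError: time passes only in moves, steps and waits
```

```bash
cat >> h.py <<'E'
from functools import lru_cache
@lru_cache
def _ci(n):
    i=bot.camera_info(n); return 240/np.tan(np.radians(i["fov_y"])/2),np.linalg.inv(np.array(i["cam_to_world"])),i["cx"],i["cy"]
def px(p,n):
    f,T,cx,cy=_ci(n); c=T@[*p,1]; return f*c[0]/c[2]+cx,f*c[1]/c[2]+cy
E
python3 -m inch '[[1,0,0,0,0]]' | head -1; python3 -c "
from m import *
report()" 2>&1 | tail -5
```

```text
clock: 51.32
3 scribe [(135.7, 2.0, -1.8), (135.8, 1.0, -1.8), (136.1, 3.0, -1.8), (136.4, 0.0, -1.8), (136.7, 4.0, -1.8)] nut [(32.73, 48), (32.71, 52), (32.71, 50), (32.67, 54), (26.13, 22)]
2 scribe [(139.5, 9.0, -2.0), (139.6, 10.0, -2.0), (139.7, 8.0, -2.0), (139.7, 9.0, -1.8), (139.7, 8.0, -1.8)] nut [(32.51, 56), (32.5, 58), (32.45, 54), (32.42, 0), (28.22, 24)]
0 scribe [(136.9, 8.0, -1.8), (136.9, 9.0, -1.8), (136.9, 7.0, -1.8), (137.0, 7.0, -2.0), (137.0, 6.0, -2.0)] nut [(19.68, 4), (19.57, 2), (19.48, 6), (19.44, 0), (15.27, 38)]
```

```bash
cat >> m.py <<'E'
def rect(im,c,z,X,Y):
    a=np.radians(FY); gx,gy=np.meshgrid(X,Y,indexing="ij")
    wx=c[0]+2+gx*np.cos(a)-gy*np.sin(a); wy=c[1]+2+gx*np.sin(a)+gy*np.cos(a)
    f,T,cx,cy=_ci("top"); p=np.stack([wx,wy,np.full_like(wx,z),np.ones_like(wx)],-1)@T.T
    u=f*p[...,0]/p[...,2]+cx; v=f*p[...,1]/p[...,2]+cy
    return map_coordinates(im,[v,u],order=3),gx,gy
def yaws():
    im=np.mean([cv2.cvtColor(bot.camera("top")[0],cv2.COLOR_BGR2GRAY).astype(float) for _ in range(4)],0)
    for k in(3,2,0):
        c=nest(k); r,gx,gy=rect(im,c,20,np.arange(-32,-20,.25),np.arange(-9,9,.25))
        i=np.unravel_index(r.argmin(),r.shape); w=np.clip(np.median(r)-10-r,0,None)*(np.hypot(gx-gx[i],gy-gy[i])<5); h=np.array([(w*gx).sum(),(w*gy).sum()])/w.sum()
        r,gx,gy=rect(im,c,76,np.arange(-14,14,.25),np.arange(-14,14,.25)); lo,hi=np.percentile(r,[20,80]); m=(r>(lo+hi)/2).astype(np.uint8)
        n,l,st,ce=cv2.connectedComponentsWithStats(m); ctr=l[56,56+8] or l[56,56-8]; s=np.array([ce[ctr][1],ce[ctr][0]])*.25-14
        print(k,"hole",np.round(h,2),"spindle",np.round(s,2),"area mm2",st[ctr][4]/16,"yaw rel fixture",round(np.degrees(np.arctan2(*(s-h)[::-1])),1))
        # flange near part side edges: brightness transitions in y at several X
        r,gx,gy=rect(im,c,20,np.arange(-22,-19,.5),np.arange(-26,26,.25)); p=r.mean(0); d=np.diff(p); y=np.arange(-26,26,.25)[:-1]
        print("   edges",y[d.argmax()],y[d.argmin()])
E
python3 -c "
from m import *
yaws()"
```

```text
Traceback (most recent call last):
  File "m.py", line 23, in yaws
    c=nest(k); r,gx,gy=rect(im,c,20,np.arange(-32,-20,.25),np.arange(-9,9,.25))
                       ~~~~^^^^^^^^^^^^^^^^^^^^^^^^^^^^^^^^^^^^^^^^^^^^^^^^^^^^
  File "m.py", line 17, in rect
    f,T,cx,cy=_ci("top"); p=np.stack([wx,wy,np.full_like(wx,z),np.ones_like(wx)],-1)@T.T
              ^^^
NameError: name '_ci' is not defined
```

```bash
sed -i '1a from h import _ci' m.py; python3 -c "
from m import *
yaws()"
```

```text
3 hole [-28.31  -1.81] spindle [ 1.35 -0.95] area mm2 355.5625 yaw rel fixture 1.7
   edges -18.5 16.0
2 hole [-27.93  -1.67] spindle [-0.37 -2.2 ] area mm2 289.5625 yaw rel fixture -1.1
   edges 18.5 15.75
0 hole [-28.62  -1.89] spindle [-1.2 -2.1] area mm2 297.25 yaw rel fixture -0.4
   edges -19.0 15.75
```

```bash
python3 - <<'E'
from m import *
s=cv2.imread("pics/s12.png"); 
for k in(3,2): print(k,sorted([(x[1],float(x[0])) for x in nutfit(s,"side",(2,2),XY[k])]))
cv2.imwrite("pics/n14.png",np.hstack([nutcrop(s,"side",(2,2),XY[k],s=17,w=400,h=480,z=68) for k in(3,2)]))
E
```

```text
3 [(38, 33.18), (52, 36.25), (54, 36.21), (56, 36.39), (58, 36.23)]
2 [(0, 27.53), (40, 25.75), (54, 27.58), (56, 27.67), (58, 27.65)]
```

View pics/n14.png

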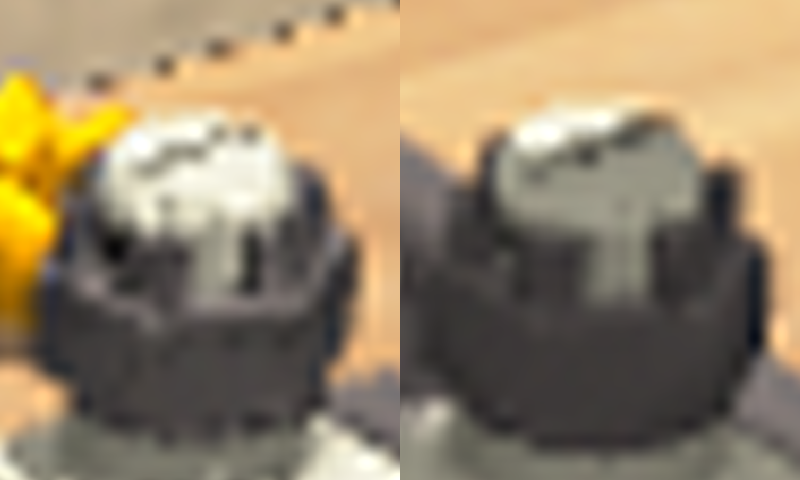

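```bash
python3 - <<'E'
from m import *
for k in(3,2):
    x,y=XY[k][0]-2,XY[k][1]-2; c=px((x,y,76),"side")
    for phi in(48,52,56,60,64):
        o=[]
        for j in range(6):
            t=np.radians(FY-phi+60*j); p=px((x+14*np.cos(t),y+14*np.sin(t),68.5),"side")
            o.append((round(17*(p[0]-c[0])),round(17*(p[1]-c[1]))))
        print(k,phi,[q for q in o if q[1]>50])
E
```

```text
3 48 [(134, 77), (-134, 54), (-90, 113), (46, 125)]
3 52 [(132, 81), (-97, 110), (37, 126)]
3 56 [(129, 85), (-103, 107), (27, 127)]
3 60 [(126, 89), (-109, 103), (18, 128)]
3 64 [(122, 93), (-115, 100), (8, 128)]
2 48 [(142, 82), (-146, 55), (-93, 122), (53, 135)]
2 52 [(140, 86), (-100, 118), (43, 136)]
2 56 [(138, 91), (-108, 115), (33, 138)]
2 60 [(135, 96), (-115, 111), (23, 138)]
2 64 [(131, 100), (-121, 107), (13, 139)]
```

```bash
python3 -c "
from h import *
go(605.6,214.2,80,94.1)"
```

```text
turn first 0.1 then shift [255.5 207.5  22.4]
t 52.0 pos [416.9 -55.5 102.4] alpha 94.2 shift now [255.  208.1  22.5] F [ 0.4 -0.1 -0.1] open 1.005 grip 0.0 q6 -0.34
```

```bash
python3 -m inch '[[1,25.5,20.7,0,0],[1,25.5,20.7,0,0],[1,25.5,20.7,0,0],[1,25.5,20.7,0,0],[1,25.5,20.7,0,0],[1,25.5,20.7,0,0],[1,25.5,20.7,0,0],[1,25.5,20.7,0,0],[1,25.5,20.7,7,0],[1,25.5,21.2,15,0],[1,0,0,0,0],[1,0,0,0,0],[1,0,0,0,0]]' 30 >/dev/null
python3 -c "
from h import *
go(605.6,214.2,27,94.1)"
```

```text
turn first 0.1 then shift [ 0.4  1.  52.9]
t 53.0 pos [604.6 213.7  79.9] alpha 94.2 shift now [ 0.4  1.1 52.9] F [-0.2 -1.1  0.9] open 0.995 grip 0.0 q6 0.18
```

```bash
C='pos|open|grasp'
python3 -m inch '[[1,0.4,1,14,-5],[1,0,0,18,0],[1,0,0,14,0],[0.2,0,0,7,0],[0.2,0,0,0,0],[0.2,0,0,0,0],[0.2,0,0,0,0],[-1,0,0,0,0],[-1,0,0,0,0],[-1,0,0,0,0],[-1,0,0,0,0],[-1,0,0,0,0],[-1,0,0,0,0]]' 25 | egrep "$C"
python3 -m inch '[[0,0,0,0,0],[0,0,0,0,0],[0,0,0,0,0],[0,0,0,0,2.5],[0,0,0,0,0],[-1,0,0,0,0],[-1,0,0,0,0],[-1,0,0,0,0],[-1,0,0,0,0],[-1,0,0,0,0],[-1,0,0,0,0]]' 25 | egrep "$C"
python3 -m inch '[[0,0,0,0,0],[0,0,0,0,0],[0,0,0,0,0],[0,0,0,0,2.5],[0,0,0,0,0],[-1,0,0,0,0],[-1,0,0,0,0],[-1,0,0,0,0],[-1,0,0,0,0],[-1,0,0,0,0],[-1,0,0,0,0]]' 25 | egrep "$C"
python3 -c "
from h import *
go(605.6,214.2,27,94.1)"
```

```text
tool_pos: [606.5, 214.7, 29.1]
opening: 0.342
grasp_force: 26.1
tool_pos: [606.2, 214.6, 27.3]
opening: 0.345
grasp_force: 25.4
tool_pos: [606.0, 214.6, 27.7]
opening: 0.348
grasp_force: 25.5
turn first 0.1 then shift [-0.4 -0.5  0.7]
t 56.0 pos [606.  214.6  27.7] alpha 94.2 shift now [-0.4 -0.5  0.7] F [-0.6 -1.1  1.8] open 0.348 grip 25.5 q6 0.18
```

```bash
C='pos|open|grasp'
python3 -m inch '[[0,0,0,0,0],[0,0,0,0,0],[0,0,0,0,0],[0,0,0,0,-5],[0,0,0,0,-5.5],[0,0,0,0,0],[-1,0,0,0,0],[-1,0,0,0,0],[-1,0,0,0,0],[-1,0,0,0,0],[-1,0,0,0,0],[-1,0,0,0,0],[-1,0,0,0,0]]' 25 | egrep "$C"
python3 -m inch '[[0,0,0,0,0],[0,0,0,0,0],[0,0,0,0,0],[0,0,0,0,3],[0,0,0,0,0],[-1,0,0,0,0],[-1,0,0,0,0],[-1,0,0,0,0],[-1,0,0,0,0],[-1,0,0,0,0],[-1,0,0,0,0]]' 25 | egrep "$C"
python3 -m inch '[[0,0,0,0,0],[0,0,0,0,0],[0,0,0,0,0],[0,0,0,0,2.5],[0,0,0,0,0],[-1,0,0,0,0],[-1,0,0,0,0],[-1,0,0,0,0],[-1,0,0,0,0],[-1,0,0,0,0],[-1,0,0,0,0]]' 25 | egrep "$C"
python3 -c "
from h import *
go(605.6,214.2,27,94.1)"
```

```text
tool_pos: [606.1, 214.6, 27.5]
opening: 0.35
grasp_force: 25.6
tool_pos: [606.1, 214.6, 27.6]
opening: 0.345
grasp_force: 25.5
tool_pos: [606.1, 214.6, 27.5]
opening: 0.346
grasp_force: 26.0
turn first 5.1 then shift [-0.4 -0.5  0.5]
t 58.9 pos [606.1 214.6  27.5] alpha 99.2 shift now [-0.3 -0.6  0.5] F [0.9 0.5 0.8] open 0.346 grip 26.0 q6 0.09
```

The opening is smallest near 99°, so nut 3 is about 5° short, which matches the images. Turning it on.

```bash
C='pos|open|grasp'
python3 -m inch '[[-1,0,0,0,0],[-1,0,0,0,0],[-1,0,0,0,2.5],[-1,0,0,0,2],[-1,0,0,0,1],[-1,0,0,0,0],[-1,0,0,0,0]]' 70 | egrep "$C"
python3 -m inch '[[0,0,0,0,0],[0,0,0,0,0],[0,0,0,0,0],[-1,0,0,0,0],[-1,0,0,0,0],[-1,0,0,0,0],[-1,0,0,0,0],[-1,0,0,0,0],[-1,0,0,0,0]]' 25 | egrep "$C"
python3 -m inch '[[0,0,0,0,0],[0,0,0,0,0],[0,0,0,0,0],[0,0,0,0,-5],[0,0,0,0,0],[-1,0,0,0,0],[-1,0,0,0,0],[-1,0,0,0,0],[-1,0,0,0,0],[-1,0,0,0,0],[-1,0,0,0,0]]' 25 | egrep "$C"
python3 -m inch '[[0,0,0,0,0],[0,0,0,0,0],[0,0,0,0,0],[0,0,0,0,5],[0,0,0,0,5],[0,0,0,0,0],[-1,0,0,0,0],[-1,0,0,0,0],[-1,0,0,0,0],[-1,0,0,0,0],[-1,0,0,0,0],[-1,0,0,0,0]]' 25 | egrep "$C"
python3 -c "
from h import *
go(605.6,214.2,27,94.1)"
```

```text
tool_pos: [606.2, 214.7, 27.7]
opening: 0.328
grasp_force: 70.1
tool_pos: [606.0, 214.6, 27.3]
opening: 0.342
grasp_force: 26.5
tool_pos: [606.0, 214.6, 27.7]
opening: 0.351
grasp_force: 25.7
tool_pos: [606.1, 214.6, 27.5]
opening: 0.353
grasp_force: 25.6
turn first -5.3 then shift [-0.4 -0.5  0.5]
t 62.1 pos [606.1 214.6  27.5] alpha 88.8 shift now [-0.4 -0.4  0.5] F [0.3 0.6 0.4] open 0.353 grip 25.6 q6 0.27
```

Nut 3 is now symmetric about 94°, so it is aligned. I'll run the same three-angle check on nuts 2 and 0.

```bash
python3 -m inch '[[1,0,0,0,0],[1,0,0,0,0],[1,0,0,0,0],[1,0,0,0,0],[1,0,0,-15,0],[1,0,0,-20,0],[1,0,0,-18,0],[1,0,0,0,0],[1,0,0,0,0]]' 25 >/dev/null
python3 -c "
from h import *
go(611.6,129.3,27,89.1)"
```

```text
turn first -0.4 then shift [-85.4   6.   54.9]
t 62.9 pos [606.9 214.8  81.9] alpha 88.7 shift now [-85.5   6.4  54.8] F [ 0.6  1.  -1.1] open 1.005 grip 0.0 q6 0.27
```

```bash
C='pos|open|grasp'
python3 -m inch '[[1,-21,1.5,0,-0.4],[1,-21.5,1.5,0,0],[1,-21.5,1.5,0,0],[1,-21.5,1.5,0,0],[1,0,0,0,0],[1,0,0,0,0],[1,0,0,14,0],[1,0,0,18,0],[1,0,0,14,0],[0.2,0,0,8,0],[0.2,0,0,0,0],[0.2,0,0,0,0],[0.2,0,0,0,0]]' 25 | egrep "$C"
python3 -m inch '[[-1,0,0,0,0],[-1,0,0,0,0],[-1,0,0,0,0],[-1,0,0,0,0],[-1,0,0,0,0],[-1,0,0,0,0]]' 25 | egrep "$C"
python3 -m inch '[[0,0,0,0,0],[0,0,0,0,0],[0,0,0,0,0],[0,0,0,0,-5],[0,0,0,0,-5],[0,0,0,0,0],[-1,0,0,0,0],[-1,0,0,0,0],[-1,0,0,0,0],[-1,0,0,0,0],[-1,0,0,0,0],[-1,0,0,0,0]]' 25 | egrep "$C"
python3 -m inch '[[0,0,0,0,0],[0,0,0,0,0],[0,0,0,0,0],[0,0,0,0,5],[0,0,0,0,0],[-1,0,0,0,0],[-1,0,0,0,0],[-1,0,0,0,0],[-1,0,0,0,0],[-1,0,0,0,0],[-1,0,0,0,0]]' 25 | egrep "$C"
python3 -c "
from h import *
go(611.6,129.3,27,94.1)"
```

```text
tool_pos: [611.1, 129.6, 27.3]
opening: 0.6
grasp_force: 0.0
tool_pos: [611.7, 129.3, 28.0]
opening: 0.346
grasp_force: 25.4
tool_pos: [610.5, 129.1, 26.1]
opening: 0.351
grasp_force: 25.4
tool_pos: [610.6, 129.0, 26.7]
opening: 0.347
grasp_force: 25.8
turn first 0.1 then shift [ 0.3  1.  -0.3]
t 66.4 pos [610.6 129.   26.7] alpha 94.2 shift now [ 0.3  1.  -0.3] F [-1.4 -0.9  2.2] open 0.347 grip 25.8 q6 0.04
```

```bash
python3 -m inch '[[1,0,0,0,0],[1,0,0,0,0],[1,0,0,0,0],[1,0,0,0,0],[1,0,0,-15,0],[1,0,0,-20,0],[1,0,0,-18,0],[1,0,0,0,5],[1,0,0,0,0],[1,0,0,0,0]]' 25 >/dev/null
python3 -c "
from h import *
go(623.4,-40.4,27,89.1)"
```

```text
turn first 0.1 then shift [-169.2   15.7   52.2]
t 67.2 pos [610.3 129.   79.2] alpha 89.2 shift now [-169.2   15.3   52.2] F [-0.2  0.1 -0.2] open 1.003 grip 0.0 q6 0.13
```

```bash
C='pos|open|grasp'
python3 -m inch '[[1,-21,2,0,0.1],[1,-25,2.3,0,0],[1,-25,2.3,0,0],[1,-25,2.3,0,0],[1,-25,2.3,0,0],[1,-25,2.3,0,0],[1,-23.2,2,0,0],[1,0,0,0,0],[1,0,0,0,0],[1,0,0,14,0],[1,0,0,18,0],[1,0,0,13,0],[0.2,0,0,7,0],[0.2,0,0,0,0],[0.2,0,0,0,0],[0.2,0,0,0,0]]' 25 | egrep "$C"
python3 -m inch '[[-1,0,0,0,0],[-1,0,0,0,0],[-1,0,0,0,0],[-1,0,0,0,0],[-1,0,0,0,0],[-1,0,0,0,0]]' 25 | egrep "$C"
python3 -m inch '[[0,0,0,0,0],[0,0,0,0,0],[0,0,0,0,0],[0,0,0,0,-5],[0,0,0,0,-5],[0,0,0,0,0],[-1,0,0,0,0],[-1,0,0,0,0],[-1,0,0,0,0],[-1,0,0,0,0],[-1,0,0,0,0],[-1,0,0,0,0]]' 25 | egrep "$C"
python3 -m inch '[[0,0,0,0,0],[0,0,0,0,0],[0,0,0,0,0],[0,0,0,0,5],[0,0,0,0,0],[-1,0,0,0,0],[-1,0,0,0,0],[-1,0,0,0,0],[-1,0,0,0,0],[-1,0,0,0,0],[-1,0,0,0,0]]' 25 | egrep "$C"
python3 -c "
from h import *
go(611.6,129.3,27,94.1)"
```

```text
tool_pos: [623.9, -40.2, 28.3]
opening: 0.601
grasp_force: 0.0
tool_pos: [623.7, -40.3, 28.9]
opening: 0.345
grasp_force: 25.9
tool_pos: [623.3, -40.5, 27.3]
opening: 0.356
grasp_force: 25.3
tool_pos: [623.2, -40.5, 27.7]
opening: 0.342
grasp_force: 25.0
turn first -0.1 then shift [170.2   0.5   0.7]
t 71.0 pos [623.2 -40.5  27.7] alpha 94.0 shift now [170.2   0.4   0.7] F [-1.4 -0.4  2.2] open 0.342 grip 25.0 q6 -0.23
```

Nut 0 is aligned too, with its minimum near 93°. Retreating for a final check before handing in.

```bash
python3 -m inch '[[1,0,0,0,0],[1,0,0,0,0],[1,0,0,0,0],[1,0,0,0,0],[1,0,0,-15,0],[1,0,0,-20,0],[1,0,0,-30,0],[1,0,0,-20,0],[1,0,-30,0,0],[1,0,-38,0,0],[1,0,-38,0,0],[1,0,-38,0,0],[1,0,-38,0,0],[1,0,-25,0,0],[1,0,0,0,0],[1,0,0,0,0]]' 25 | egrep "pos|open"
python3 -c "
from m import *
im,P=cam('top'); nests(P); report()"
```

```text
tool_pos: [416.2, -55.1, 112.8]
opening: 1.001
0 nose n 39 X [-29.2 -21.5 -20.6] top z 74.6 shank z 40.2 flange z 20.6
1 nose n 16 X [-36.7 -32.6 -32.4] top z None shank z None flange z 10.2
2 nose n 43 X [-29.1 -21.5 -20.6] top z 74.3 shank z 40.3 flange z 20.4
3 nose n 37 X [-31.  -23.1 -21.3] top z 74.4 shank z 40.4 flange z 20.2
3 scribe [(131.6, 2.0, -1.8), (131.8, 1.0, -1.8), (132.0, 3.0, -1.8), (132.4, 0.0, -1.8), (132.5, 4.0, -1.8)] nut [(31.98, 58), (31.88, 0), (31.71, 56), (31.67, 52), (26.82, 24)]
2 scribe [(137.5, 9.0, -2.0), (137.6, 9.0, -1.8), (137.6, 10.0, -2.0), (137.6, 8.0, -1.8), (137.7, 10.0, -1.8)] nut [(33.89, 0), (33.85, 2), (33.8, 58), (33.69, 4), (29.44, 30)]
0 scribe [(134.6, 9.0, -1.8), (134.6, 8.0, -1.8), (134.6, 8.0, -2.0), (134.6, 9.0, -2.0), (134.7, 7.0, -2.0)] nut [(19.21, 4), (19.19, 2), (19.12, 0), (19.11, 6), (15.21, 38)]
```

```bash
python3 -c "
from bench import bot
print(bot.close_job())"
```

```text
the job is handed in; nothing more can be done
None
```

I handed the job in with all three steel stub axles in nests 0, 2 and 3 and their nuts tightened to the next slot, within about 3° by the final images; pull tests confirmed the latches at nests 0 and 2, while nest 3's pull was inconclusive, so there I rely on it measuring fully seated.

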